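# Prise open the service cover of a small PC

## Task

Open the hinged service cover of the small desktop PC. The flat pry tool stands blade up in the wooden holder, so lift it out, lay it flat on the bench and take it again by its handle, then push the blade into the notch under the front edge of the cover and lever the cover up off its catch. Swing the cover right back until it clicks home against its open stop, and leave the tool lying flat on the bench, with nothing else on the bench disturbed.

Things in the scene. Friction and masses are not known exactly. Their poses are not given: they have to be found in the camera images.
- pry: Flat pry tool, 155 mm long, 70 g, at first upright in the holder's slot, blade up. Origin: butt end of the handle; z axis along the tool to the blade tip, x across its width, y through its thickness. Black plastic handle z 0-88 mm, 20 mm wide, 12 thick; then steel 14 mm wide: 5 thick at z 88-118, 2.5 thick (the blade) at z 118-155. Lying flat, its centre line is 6 mm up.
- pry_tip (a point): Middle of the blade tip of the pry tool (z = 155 mm on the tool); axes as the tool's.
- pry_handle (a point): Middle of the pry tool's handle (z = 44 mm on the tool); axes as the tool's. The tool's centre of mass lies 23 mm from here towards the blade.
- holder: Fixed wooden tool block, left or right of the PC, 70 (x) by 130 (y) by 95 mm tall, origin centre of underside. Its central slot, 24 (x) by 16 (y) mm, 88 deep, hides the pry tool's whole handle; only the 67 mm of steel stand out, upright, its 14 mm width along the block's x. Driver handles and tweezers stand up to 35 mm out of the block, 45 mm either side of the slot along y.
- pc: Fixed small desktop PC, aluminium case 170 (x) by 200 (y) by 60 mm tall, origin centre of underside; x points to its back, z up. The front (-x) looks roughly at the robot. The front 120 mm of its top is the dark hinged cover, the 49 mm behind it a fixed vented deck. Walls 4 mm; inside, free from 40 mm above the bench up. The bench in front of it is clear.
- notch (a point): Middle of the pry notch, on the outer face of the PC's front wall: an opening 34 mm wide, 5.5 mm high (48.5 to 54 mm above the bench) through the 4 mm wall, right under the cover. Its lower edge is the fulcrum. Axes as the PC's: x points straight in.
- hinge (a point): Middle of the cover's hinge axis, at the cover's rear top edge, 60 mm above the bench; axes as the PC's, the hinge runs along y.
- cover_edge (a point): Middle of the lower front edge of the cover; moves and turns with it. The cover is a flat plate reaching 120 mm from the hinge axis, 200 mm wide, 6 mm thick (when shut its top is level with the hinge axis), 160 g. Past 1.6 rad it meets the click stop (about 5 N at 100 mm from the hinge); past 1.8 rad this snaps it home to 1.92 and holds it.
- cover (a joint): Opening angle of the cover, rad: 0 shut, 1.92 at the open stop (20 degrees past upright). A snap catch holds it shut: about 7 N at the front edge, so lever on the notch's lower edge; it lets go at about 0.04 rad (5 mm at the edge), short of that the cover snaps back. Between 0.1 and 1.6 rad a stiff hinge (0.12 N m) keeps the cover where it is left.
- battery: Bystander: flat black laptop battery, 75 by 200 by 9 mm, right of the PC. Leave it alone.
- cooler: Bystander: removed laptop cooler, a square fan with a copper heat pipe, about 75 by 180 mm, behind to the left. Leave it alone.
- screwdriver: Bystander: screwdriver, 170 mm, lying far left. Leave it alone.
- solvent: Bystander: white solvent bottle, 150 mm tall, far left. Leave it alone.
- mug: Bystander: white mug, 92 mm tall, far right. Leave it alone.
- memory: Bystander: memory module, 30 by 68 mm, beside the PC. Leave it alone.

How it is judged:
By the outcome, as a careful person would: the job done as asked, in the order asked, and still so for the second after the job is handed in, with the robot touching nothing.
It also fails if it takes over 72 s, if anything falls off the work surface, if the arm or the gripper's body presses on something with over 40 N, if the wrist force passes 120 N, or if a joint passes its speed limit or range.

## Robot

A 6-joint arm with a two-finger parallel gripper is mounted at the origin on the work surface. World frame = base frame: x ahead of the robot, y to its left, z up, the work surface at z = 0. Lengths are in mm, angles in degrees, forces in N, time in s.
With the tool pointing down it reaches from about 350 to 850 mm from the base axis. Payload 8.1 kg.
Tool frame: the origin (TCP) lies on the centre line of the jaws, within the pads' length; the fingertips stand 14 mm ahead of it and the grasp point (between the pads) lies 5 mm behind it; z points along the fingers, y is the line along which they close (so a half turn about z gives the same grasp; the last joint's range is limited). The gripper opens to 85 mm and grips with 20 to 120 N. Pads are 22 mm wide; open, the fingers measure 114 mm over their backs; the gripper's body (76 mm by 85 mm) begins 54 mm behind the grasp point. The pads swing forward as they close: fully open they stand 13 mm farther back than shut.
Start: joints at [68.961, 7.471, 85.268, -0, 87.261, -4.893], TCP at [166.829, 576.345, 245.292] pointing down, gripper open.
Joint ranges: [-169.43, 169.43], [-51.17, 129.36], [1.28, 143.12], [-76.62, 256.62], [0, 156.53], [-152.29, 152.29]. Speed limits (degrees/s): [136.94, 136.94, 159.86, 180, 180, 180].

## Interface

Orientations are given as [roll, pitch, yaw] about the fixed x, y, z axes, in that order (R = Rz(yaw) Ry(pitch) Rx(roll)).
In Python, from bench import sense, snapshot, camera_info, hand_in gives the robot as it stands. The module is installed in compiled form; this text tells all that it offers.
- The arm moves only by the tool apply_moves, never from a script. Its argument "deltas" is a list of rows, each a list of 7 numbers: the shift along the tool's x, y, z scaled (see below), then the turn, a rotation vector about the tool's x, y, z scaled (see below), then the opening, from 0 (shut) to 1 (fully open). In form: [[dx, dy, dz, ax, ay, az, claw], ...]. A call has 1 to 8 rows; each row shifts and turns the commanded pose from where the row before left it, along the tool's axes as they then stand; what a row does not reach is not made up. The controller multiplies each number of a shift by 0.03 m and each number of a turn by 0.08 rad. A row lasts 1/8 s, in which the tool goes at most 62.5 mm and 10.7 degrees, less where a joint would pass 70% of its speed; a pose out of reach is approached as far as the arm can. A call with a number of a shift or a turn outside -1 to 1 is refused whole. A call with a gripper value outside its range is refused whole. The fingers move at their own pace and stop on an object; "grip_force" is the grip in N (left out, the last holds). Time passes only in rows, so rows that do not move let the fingers close. It gives the time, the measured TCP pose, the force, the opening and the grip force at its end, in the units of the state.
- sense(): the state, without advancing time (a new reading comes with each control period).
- snapshot(name): name is "scene" or "top" or "wrist"; returns the picture (384x512x3 uint8, red, green, blue); there is no depth.
- camera_info(name): a dict with "vertical_fov" (degrees; the focal length in pixels is half the picture's height over the tangent of half this angle, whatever the lens; pixels are square), "cx", "cy" (the principal point, pixels), "k1" (the pictures are not rectified: a ray, as slopes to the right and down, at radius r is drawn at 1 + k1 r^2 times it, then the intrinsics apply), "origin" and "rotation" of the camera in the world; the wrist camera has in their place "tool_from_camera" (4x4, takes a point from camera to tool coordinates, whose origin is the TCP and whose axes are the flange's). Camera axes: x right, y up, looking along -z (the intrinsics and any distortion apply to the point x, -y, -z); pixel columns grow to the right and rows downward; lengths in mm; the calibration is good to about 2 mm. A picture is of the moment at which its call begins: read the wrist's pose just before it. camera_info takes no time and is no camera call.
- hand_in(): hands the job in; it is judged then, once.
The state is a dict: "time": time; "joint_pos": joint angles; "qd": joint speeds; "joint_efforts": joint torques, N m; "tool_pos": TCP position; "tcp_rot": TCP orientation; "ft_force": force on the tool from outside, world axes, zero at the start; "wrist_torque": the same for the moment, N m; "finger_gap": finger opening in mm; "grip_force": force on a finger pad.
Only numpy, scipy, OpenCV 4.12 (cv2) and the standard library are available. Lean on these libraries where they do the work, as an engineer would, in place of code of your own. Each camera call takes 0.05 s, during which the arm holds its last target. There are 200 camera calls.

## Working session

There is one attempt and no reset: what is moved stays moved. The work goes in short steps, Python scripts to look and compute and a tool call to move; the robot and the scene stay as the last step left them, time stands still between calls to the robot, and variables do not carry over. Pictures are saved under pics/ and viewed, at most 10 in all, crops included, and the job is handed in when it is done.

Besides the shell and the picture viewer there is one more tool, called after "Request:" by a JSON object that holds its "fn" and its "kwargs", one argument or row to a line. apply_moves: Moves the arm, as the interface text tells. Its arguments: {"type":"object","properties":{"deltas":{"type":"array"},"grip_force":{"type":"number"}},"required":["deltas"]}

```bash
mkdir -p pics; ls; python3 - <<'E'
from bench import sense,snapshot,camera_info
import cv2
print(sense())
for n in("scene","top","wrist"):
    print(n,camera_info(n)); cv2.imwrite(f"pics/{n}0.png",snapshot(n)[:,:,::-1])
E
```

```text
pics
{'time': 0.0, 'joint_pos': array([ 6.89624152e+01,  7.51543507e+00,  8.53307346e+01,  1.67830630e-03,
        8.72612020e+01, -4.89337167e+00]), 'qd': array([ 0.01089219, -0.01823888,  0.04060488,  0.01238278,  0.03321284,
        0.06137748]), 'joint_efforts': array([-1.60912678e-04, -5.69431615e+01, -5.00527024e+01, -4.90338334e-04,
        1.52185414e-02,  2.67222669e-05]), 'tool_pos': array([166.61382631, 575.84909316, 244.22705153]), 'tcp_rot': array([-1.79893163e+02, -1.08290966e-02,  1.63855695e+02]), 'ft_force': array([-0.53187991,  0.38716167, -0.29518744]), 'wrist_torque': array([0.01247097, 0.0290996 , 0.03621781]), 'grip_force': 0.0, 'finger_gap': 85.51560843858945}
scene {'vertical_fov': 57.401394932586655, 'cx': 254.03379733074533, 'cy': 188.22644597438475, 'k1': 0.014132595249975238, 'origin': array([1356.91363581, -330.41490801,  705.30963573]), 'rotation': array([53.88493069, -1.02810909, 69.79040254])}
top {'vertical_fov': 49.231954950198855, 'cx': 258.5493684642359, 'cy': 189.2092605935478, 'k1': 0.020808254547660127, 'origin': array([ 390.53160229,  -11.45715469, 1365.20418447]), 'rotation': array([  8.19385707,  -0.87970396, -89.77858885])}
wrist {'vertical_fov': 71.70584620614011, 'cx': 257.3678475920771, 'cy': 193.1335210189254, 'k1': -0.022785773893566695, 'tool_from_camera': array([[-2.28519675e-04,  9.64193844e-01,  2.65198378e-01,
         6.78186887e+01],
       [ 9.99999964e-01,  1.82543180e-04,  1.98012735e-04,
        -3.04356352e-01],
       [ 1.42512505e-04,  2.65198414e-01, -9.64193850e-01,
        -1.28541598e+02],
       [ 0.00000000e+00,  0.00000000e+00,  0.00000000e+00,
         1.00000000e+00]])}
```

```bash
python3 - <<'E'
import cv2
for n in("scene","top"):
    cv2.imwrite(f"pics/{n}0b.png",cv2.resize(cv2.imread(f"pics/{n}0.png"),(800,600),interpolation=cv2.INTER_CUBIC))
E
```

```text
(no output)
```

View pics/top0b.png

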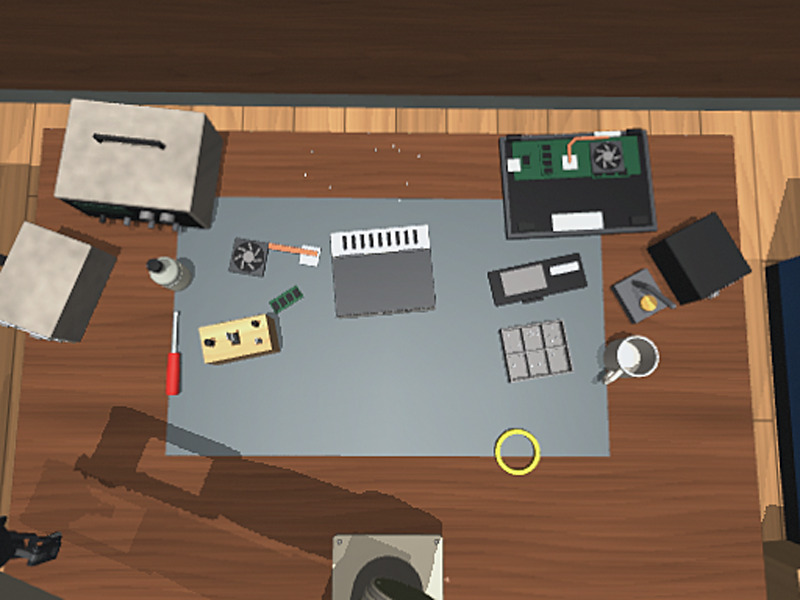

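View pics/scene0b.png

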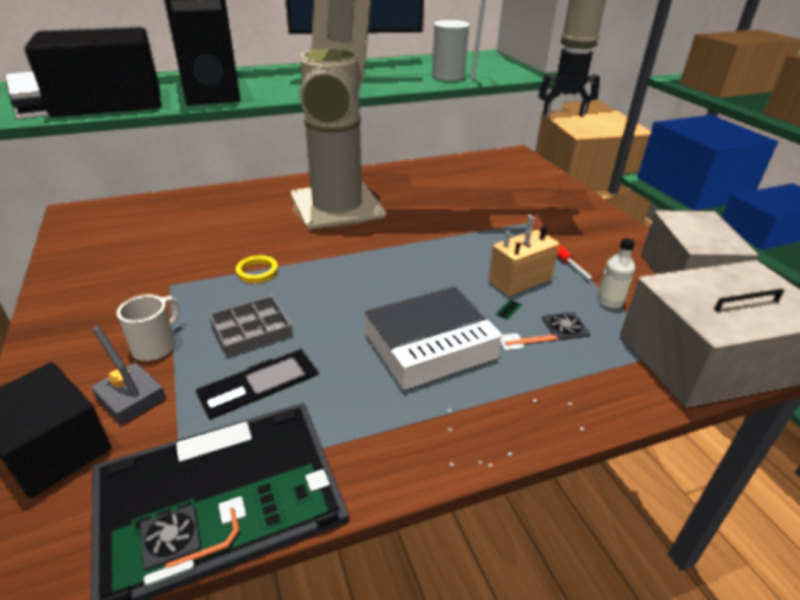

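```bash
cat > h.py <<'E'
import numpy as np, cv2
from scipy.spatial.transform import Rotation as Ro
from scipy.optimize import least_squares
from bench import sense,snapshot,camera_info
def eul(e): return Ro.from_euler('xyz',e,degrees=True)
def cam(n,s=None):
    c=camera_info(n); f=192/np.tan(np.radians(c['vertical_fov']/2))
    if n=='wrist':
        s=s or sense(); T=c['tool_from_camera']; R=eul(s['tcp_rot']).as_matrix()
        return f,c,R@T[:3,3]+s['tool_pos'],R@T[:3,:3]
    return f,c,np.array(c['origin']),eul(c['rotation']).as_matrix()
def proj(C,P):
    f,c,o,R=C; q=(np.atleast_2d(P)-o)@R; u=np.c_[q[:,0],-q[:,1]]/-q[:,2:]
    u=u*(1+c['k1']*(u**2).sum(1,keepdims=True)); return u*f+[c['cx'],c['cy']]
def ray(C,px):
    f,c,o,R=C; d=(np.array(px,float)-[c['cx'],c['cy']])/f; u=d.copy()
    for _ in range(8): u=d/(1+c['k1']*(u@u))
    v=R@np.array([u[0],-u[1],-1]); return o,v
def atz(C,px,z):
    o,v=ray(C,px); return o+v*(z-o[2])/v[2]
def tri(obs):
    A=np.zeros((3,3));b=np.zeros(3)
    for C,px in obs:
        o,v=ray(C,px); v=v/np.linalg.norm(v); M=np.eye(3)-np.outer(v,v); A+=M;b+=M@o
    return np.linalg.solve(A,b)
def plan(wps,p=None,e=None,smax=28,amax=.076):
    """wps: list of (pos,euler) ; prints tool-frame rows (without claw)"""
    s=sense(); p=s['tool_pos'] if p is None else np.array(p,float); R=eul(s['tcp_rot'] if e is None else e)
    for q,e2 in wps:
        q=np.array(q,float); R2=eul(e2); w=(R.inv()*R2).as_rotvec(); d=q-p
        n=int(max(1,np.ceil(np.linalg.norm(d)/smax-.02),np.ceil(np.abs(w).max()/amax-.02)))
        print('->',q,e2,'n',n)
        for i in range(n):
            dd=(R.inv()).apply(d/n); print(np.r_[dd/30,w/n/.08].round(3).tolist()); R=R*Ro.from_rotvec(w/n)
        p=q;R=R2
E
python3 - <<'E'
from h import *
T=cam('top');S=cam('scene')
for px in [(337,317),(435,309),(428,225),(330,232)]: print('pc',atz(T,np.array(px)*.64,60).round(1))
for px in [(197,322),(268,313),(273,349),(203,362)]: print('h',atz(T,np.array(px)*.64,95).round(1))
print('tool',tri([(T,np.array([233,338])*.64),(S,np.array([530,217])*.64)]).round(1), atz(T,np.array([235,337])*.64,162))
E
```

```text
pc [534.6 103.1  60. ]
pc [551.8 -93.2  60. ]
pc [724.9 -79.4  60. ]
pc [708.7 120.5  60. ]
h [519.6 370.2  95. ]
h [537.8 234.1  95. ]
h [468.  222.1  95. ]
h [442.5 354.9  95. ]
tool [487.6 291.1 158.6] [485.52166353 279.73053912 162.        ]
```

```bash
python3 - <<'E'
from h import *
plan([((490,270,330),(180,0,99.5))])
E
```

```text
-> [490. 270. 330.] (180, 0, 99.5) n 17
[-0.776, -0.4, -0.167, -0.001, 0.001, 0.826]
[-0.8, -0.348, -0.167, -0.001, 0.001, 0.826]
[-0.822, -0.294, -0.167, -0.001, 0.001, 0.826]
[-0.839, -0.24, -0.167, -0.001, 0.001, 0.826]
[-0.853, -0.184, -0.167, -0.001, 0.001, 0.826]
[-0.864, -0.127, -0.168, -0.001, 0.001, 0.826]
[-0.87, -0.07, -0.168, -0.001, 0.001, 0.826]
[-0.873, -0.012, -0.168, -0.001, 0.001, 0.826]
[-0.872, 0.046, -0.168, -0.001, 0.001, 0.826]
[-0.867, 0.103, -0.168, -0.001, 0.001, 0.826]
[-0.858, 0.16, -0.168, -0.001, 0.001, 0.826]
[-0.846, 0.216, -0.168, -0.001, 0.001, 0.826]
[-0.829, 0.272, -0.168, -0.001, 0.001, 0.826]
[-0.81, 0.326, -0.168, -0.001, 0.001, 0.826]
[-0.786, 0.379, -0.168, -0.001, 0.001, 0.826]
[-0.76, 0.43, -0.168, -0.001, 0.001, 0.826]
[-0.73, 0.479, -0.168, -0.001, 0.001, 0.826]
```

Request:
{"fn": "apply_moves", "kwargs": {
  "deltas": [
    [-0.78,-0.4,-0.17,0,0,0.83,1],
    [-0.8,-0.35,-0.17,0,0,0.83,1],
    [-0.82,-0.29,-0.17,0,0,0.83,1],
    [-0.84,-0.24,-0.17,0,0,0.83,1],
    [-0.85,-0.18,-0.17,0,0,0.83,1],
    [-0.86,-0.13,-0.17,0,0,0.83,1],
    [-0.87,-0.07,-0.17,0,0,0.83,1],
    [-0.87,-0.01,-0.17,0,0,0.83,1]
  ]
}}

```text
time: 1.15
tool_pos: [319.1, 431.6, 285.9]
tcp_rot: [-180.0, 0.0, 133.3]
ft_force: [-0.1, -0.0, -0.2]
finger_gap: 85.6
grip_force: 0.0
```

Request:
{"fn": "apply_moves", "kwargs": {
  "deltas": [
    [-0.87,0.05,-0.17,0,0,0.83,1],
    [-0.87,0.1,-0.17,0,0,0.83,1],
    [-0.86,0.16,-0.17,0,0,0.83,1],
    [-0.85,0.22,-0.17,0,0,0.83,1],
    [-0.83,0.27,-0.17,0,0,0.83,1],
    [-0.81,0.33,-0.17,0,0,0.83,1],
    [-0.79,0.38,-0.17,0,0,0.83,1],
    [-0.76,0.43,-0.17,0,0,0.83,1]
  ]
}}

```text
time: 2.15
tool_pos: [471.1, 286.9, 326.7]
tcp_rot: [-180.0, 0.0, 102.9]
ft_force: [-0.3, -0.0, 0.4]
finger_gap: 85.5
grip_force: 0.0
```

Request:
{"fn": "apply_moves", "kwargs": {
  "deltas": [
    [-0.73,0.48,-0.17,0,0,0.83,1],
    [0,0,0,0,0,0,1]
  ]
}}

```text
time: 2.4
tool_pos: [490.6, 268.3, 331.9]
tcp_rot: [180.0, 0.0, 99.0]
ft_force: [-0.0, 0.8, -0.0]
finger_gap: 85.3
grip_force: 0.0
```

```bash
python3 - <<'E'
from h import *
import pickle
s=sense();im=snapshot('wrist');pickle.dump((s,im),open('v1.pkl','wb'))
print(s['tool_pos'],s['tcp_rot'],s['joint_pos'])
cv2.imwrite('pics/w1.png',cv2.resize(im[:,:,::-1],(800,600),interpolation=cv2.INTER_CUBIC))
E
```

```text
[490.63462128 268.29473977 331.93703894] [1.79998707e+02 1.80367321e-02 9.90265182e+01] [ 2.34291356e+01  1.25378282e-02  8.40951454e+01 -1.78861493e-02
  9.58955502e+01  1.44007805e+01]
```

View pics/w1.png

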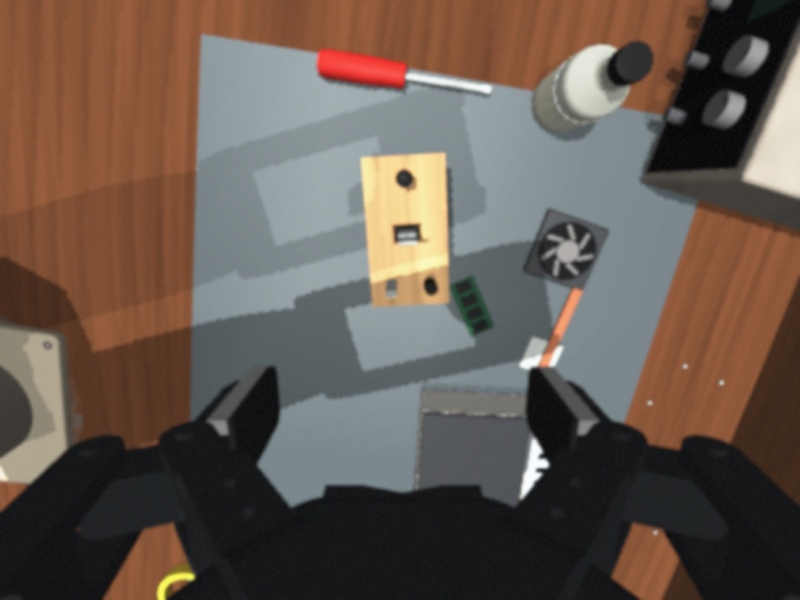

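```bash
python3 - <<'E'
from h import *
import pickle
s,im=pickle.load(open('v1.pkl','rb')); im=im[:,:,::-1]
a=cv2.resize(im[92:200,222:302],(400,540),interpolation=cv2.INTER_CUBIC)
sc=cv2.imread('pics/scene0.png')
b=cv2.resize(sc[130:190,305:365],(400,400),interpolation=cv2.INTER_CUBIC)
o=np.zeros((540,800,3),np.uint8);o[:,:400]=a;o[:400,400:]=b
cv2.imwrite('pics/z1.png',o)
E
```

```text
(no output)
```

View pics/z1.png

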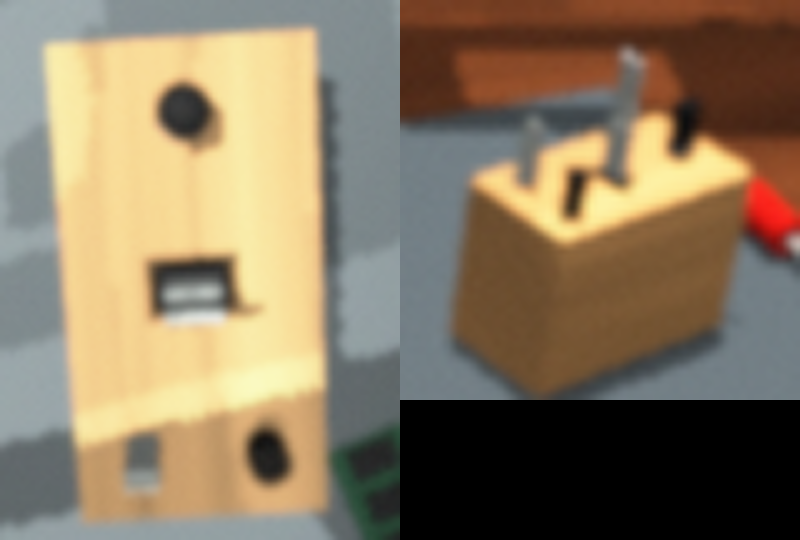

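```bash
cat >> h.py <<'E'
def fitbox(obs,loc,g):
    """obs: list of (C, [(idx,px)]); loc: local pts; solve x,y,yaw"""
    def res(v):
        c,s=np.cos(v[2]),np.sin(v[2]); W=np.array([[v[0]+c*a-s*b,v[1]+s*a+c*b,z] for a,b,z in loc])
        return np.concatenate([(proj(C,W[[i for i,_ in o]])-np.array([p for _,p in o])).ravel() for C,o in obs])
    r=least_squares(res,g); return r.x,np.abs(r.fun).round(1)
E
python3 - <<'E'
from h import *
import pickle
s,im=pickle.load(open('v1.pkl','rb'))
W=cam('wrist',s);T=cam('top');S=cam('scene')
A=lambda *p:np.array(p)/5+[222,92]; B=lambda *p:np.array(p)/6.667+[305,130]
loc=[(-35,65,95),(35,65,95),(35,-65,95),(-35,-65,95)]
ow=(W,[(0,A(45,42)),(1,A(317,28)),(2,A(327,512)),(3,A(83,522))])
os_=(S,[(3,B(70,182)) ,(2,B(170,242)),(1,B(350,167)),(0,B(260,112))])
# scene looks from +x: check order by fit
for o in ([ow],[ow,os_]):
    x,f=fitbox(o,loc,[492,295,.16]); print(x[:2],np.degrees(x[2]),f)
print(proj(S,[(492,295,95)]), [proj(S,[atz(W,p,95)])[0].round(0) for _,p in ow[1]], os_[1])
print('tip',tri([(W,A(193,320)),(S,B(233,50))]), atz(W,A(193,320),162))
print('slot',atz(W,A(191,288),95))
print('tw',tri([(W,A(142,490)),(S,B(135,120))]))
print('drv',tri([(W,A(270,475)),(S,B(178,172))]))
E
```

```text
[489.81577705 297.02983648] 11.976283110196501 [0.5 0.3 0.3 0.2 0.  0.5 0.1 0.1]
[490.22027351 297.53392995] 12.167894519503642 [0.7 0.1 0.1 0.2 0.4 0.9 0.3 0.3 0.9 0.9 1.9 0.4 0.3 0.4 1.3 0.1]
[[335.57127932 156.26761769]] [array([343., 147.]), array([357., 155.]), array([328., 166.]), array([314., 156.])] [(3, array([315.49947503, 157.29863507])), (2, array([330.49872506, 166.29818509])), (1, array([357.49737513, 155.04874756])), (0, array([343.9980501 , 146.79916004]))]
tip [489.91836935 298.2877978  165.23497586] [488.99309141 296.55133552 162.        ]
slot [489.23326388 296.57594871  95.        ]
tw [485.62742419 250.08705259 132.75172578]
drv [518.82098938 256.53179418 120.31901615]
```

```bash
cat >> h.py <<'E'
def ori(z,y):
    z=np.array(z,float);z/=np.linalg.norm(z);y=np.array(y,float);y-=z*(y@z);y/=np.linalg.norm(y)
    return Ro.from_matrix(np.c_[np.cross(y,z),y,z]).as_euler('xyz',degrees=True)
E
python3 - <<'E'
from h import *
h=np.radians(12);xb=np.array([np.cos(h),np.sin(h),0]);yb=np.array([-np.sin(h),np.cos(h),0])
a=np.sin(np.pi/3)*yb-np.array([0,0,.5]);e=ori(a,xb);g=np.array([490,297,146])-5*a
print(e,g)
plan([(g-100*a,e),(g,e)])
E
```

```text
[180. -60. 102.] [490.90028403 292.76449665 148.5       ]
-> [508.90596463 208.05442956 198.5       ] [180. -60. 102.] n 14
[-0.151, 0.022, 0.317, 0.023, 0.935, -0.041]
[-0.174, 0.022, 0.305, 0.023, 0.935, -0.041]
[-0.196, 0.022, 0.291, 0.023, 0.935, -0.041]
[-0.218, 0.022, 0.275, 0.023, 0.935, -0.041]
[-0.238, 0.022, 0.258, 0.023, 0.935, -0.041]
[-0.256, 0.021, 0.24, 0.023, 0.935, -0.041]
[-0.274, 0.021, 0.22, 0.023, 0.935, -0.041]
[-0.289, 0.02, 0.199, 0.023, 0.935, -0.041]
[-0.303, 0.02, 0.177, 0.023, 0.935, -0.041]
[-0.316, 0.019, 0.153, 0.023, 0.935, -0.041]
[-0.326, 0.018, 0.129, 0.023, 0.935, -0.041]
[-0.335, 0.017, 0.105, 0.023, 0.935, -0.041]
[-0.342, 0.016, 0.079, 0.023, 0.935, -0.041]
[-0.347, 0.015, 0.053, 0.023, 0.935, -0.041]
-> [490.90028403 292.76449665 148.5       ] [180. -60. 102.] n 4
[0.0, -0.0, 0.833, 0.0, 0.0, 0.0]
[0.0, -0.0, 0.833, 0.0, 0.0, 0.0]
[0.0, -0.0, 0.833, 0.0, 0.0, 0.0]
[0.0, -0.0, 0.833, 0.0, 0.0, 0.0]
```

Request:
{"fn": "apply_moves", "kwargs": {
  "deltas": [
    [-0.15,0.02,0.32,0.02,0.935,-0.04,1],
    [-0.17,0.02,0.305,0.02,0.935,-0.04,1],
    [-0.2,0.02,0.29,0.02,0.935,-0.04,1],
    [-0.22,0.02,0.275,0.02,0.935,-0.04,1],
    [-0.24,0.02,0.26,0.02,0.935,-0.04,1],
    [-0.256,0.02,0.24,0.02,0.935,-0.04,1],
    [-0.274,0.02,0.22,0.02,0.935,-0.04,1],
    [-0.29,0.02,0.2,0.02,0.935,-0.04,1]
  ]
}}

```text
time: 3.45
tool_pos: [499.7, 235.2, 255.4]
tcp_rot: [-179.7, -34.4, 100.7]
ft_force: [0.6, -0.0, -0.9]
finger_gap: 85.1
grip_force: 0.0
```

Request:
{"fn": "apply_moves", "kwargs": {
  "deltas": [
    [-0.3,0.02,0.18,0.02,0.935,-0.04,1],
    [-0.316,0.02,0.15,0.02,0.935,-0.04,1],
    [-0.326,0.02,0.13,0.02,0.935,-0.04,1],
    [-0.335,0.02,0.105,0.02,0.935,-0.04,1],
    [-0.34,0.02,0.08,0.02,0.935,-0.04,1],
    [-0.35,0.02,0.05,0.02,0.935,-0.04,1],
    [0,0,0,0,0,0,0.6]
  ]
}}

```text
time: 4.32
tool_pos: [507.7, 208.8, 196.6]
tcp_rot: [-179.8, -60.1, 101.7]
ft_force: [-0.9, -0.2, 0.6]
finger_gap: 69.8
grip_force: 0.0
```

```bash
python3 - <<'E'
from h import *
import pickle
s=sense();im=snapshot('wrist');pickle.dump((s,im),open('v2.pkl','wb'))
print(s['tool_pos'],s['tcp_rot'],s['joint_pos'],s['finger_gap'])
W=cam('wrist',s); print('tip pred',proj(W,[(490,297,162),(490,297,97)]))
cv2.imwrite('pics/w2.png',cv2.resize(im[:,:,::-1],(800,600),interpolation=cv2.INTER_CUBIC))
h=np.radians(12);xb=np.array([np.cos(h),np.sin(h),0]);yb=np.array([-np.sin(h),np.cos(h),0])
a=np.sin(np.pi/3)*yb-np.array([0,0,.5]);e=ori(a,xb);g=np.array([490,297,146])-5*a
plan([(g,e)])
E
```

```text
[507.72677955 208.8060895  196.59748647] [-179.79547735  -60.10702705  101.73878003] [-13.91781997  16.75166311  99.51030856  51.76791791  96.83378325
 -35.53861488] 69.75506788283533
tip pred [[259.33009927 182.7170609 ]
 [259.11363943 228.51850955]]
-> [490.90028403 292.76449665 148.5       ] [180. -60. 102.] n 4
[0.0, 0.002, 0.823, 0.004, -0.0, -0.001]
[0.0, 0.002, 0.823, 0.004, -0.0, -0.001]
[0.0, 0.002, 0.823, 0.004, -0.0, -0.001]
[0.0, 0.003, 0.823, 0.004, -0.0, -0.001]
```

View pics/w2.png

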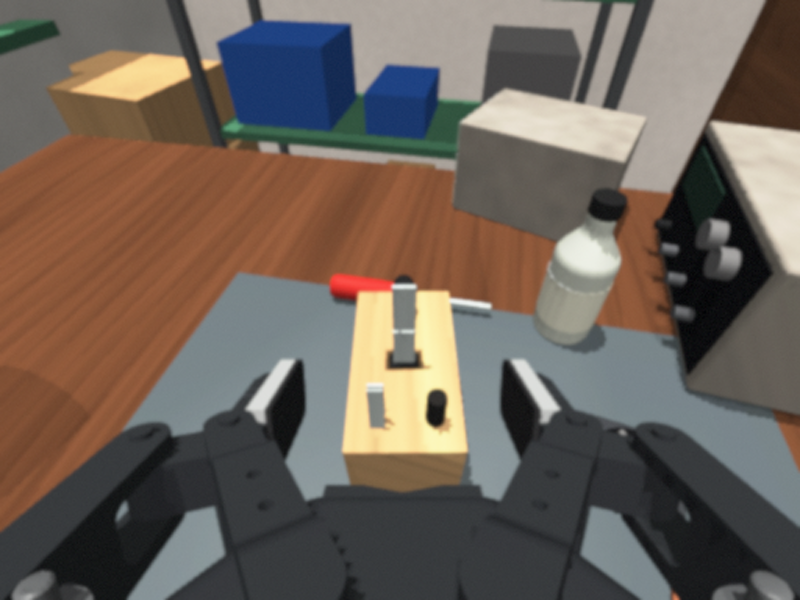

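Request:
{"fn": "apply_moves", "kwargs": {
  "deltas": [
    [0,0,0.82,0,0,0,0.6],
    [0,0,0.82,0,0,0,0.6],
    [0,0,0.82,0,0,0,0.6],
    [0,0,0.82,0,0,0,0.6],
    [0,0,0,0,0,0,0],
    [0,0,0,0,0,0,0],
    [0,0,0,0,0,0,0],
    [0,0,0,0,0,0,0]
  ],
  "grip_force": 60
}}

```text
time: 5.38
tool_pos: [492.4, 291.6, 150.8]
tcp_rot: [179.5, -60.0, 102.3]
ft_force: [-1.5, -0.4, 7.0]
finger_gap: 11.4
grip_force: 58.5
```

```bash
python3 - <<'E'
from h import *
s=sense();print(s['tool_pos'],s['tcp_rot'],s['finger_gap'],s['grip_force'],s['ft_force'])
p=s['tool_pos'];e=s['tcp_rot']
be=np.radians(26);u=np.array([0,1,0]);a=-np.sin(be)*u-np.cos(be)*np.array([0,0,1]);e2=ori(a,[1,0,0])
c=np.array([420,98,17.]);g=c-5*a
print(e2,g)
plan([(p+[0,0,110],e),(g+[0,0,90],e2),(g+[0,0,12],e2),(g,e2)])
E
```

```text
[492.35280205 291.62416119 150.77154037] [179.48772878 -60.03790366 102.32894756] 11.396520450518384 58.53348635137081 [-1.47909428 -0.44915948  7.03395258]
[180.  26.  90.] [420.         100.19185573  21.49397023]
-> [492.35280205 291.62416119 260.77154037] [179.48772878 -60.03790366 102.32894756] n 4
[0.794, 0.004, -0.458, 0.0, 0.0, 0.0]
[0.794, 0.004, -0.458, 0.0, 0.0, 0.0]
[0.794, 0.004, -0.458, 0.0, 0.0, 0.0]
[0.794, 0.004, -0.458, 0.0, 0.0, 0.0]
-> [420.         100.19185573 111.49397023] [180.  26.  90.] n 20
[-0.358, -0.185, -0.125, -0.039, -0.935, 0.137]
[-0.369, -0.18, -0.098, -0.039, -0.935, 0.137]
[-0.377, -0.176, -0.071, -0.039, -0.935, 0.137]
[-0.383, -0.172, -0.043, -0.039, -0.935, 0.137]
[-0.387, -0.167, -0.015, -0.039, -0.935, 0.137]
[-0.389, -0.163, 0.014, -0.039, -0.935, 0.137]
[-0.389, -0.159, 0.042, -0.039, -0.935, 0.137]
[-0.386, -0.155, 0.071, -0.039, -0.935, 0.137]
[-0.382, -0.151, 0.099, -0.039, -0.935, 0.137]
[-0.375, -0.147, 0.127, -0.039, -0.935, 0.137]
[-0.366, -0.144, 0.154, -0.039, -0.935, 0.137]
[-0.355, -0.14, 0.181, -0.039, -0.935, 0.137]
[-0.342, -0.137, 0.206, -0.039, -0.935, 0.137]
[-0.327, -0.134, 0.231, -0.039, -0.935, 0.137]
[-0.31, -0.131, 0.254, -0.039, -0.935, 0.137]
[-0.292, -0.129, 0.277, -0.039, -0.935, 0.137]
[-0.272, -0.126, 0.297, -0.039, -0.935, 0.137]
[-0.25, -0.124, 0.316, -0.039, -0.935, 0.137]
[-0.227, -0.123, 0.334, -0.039, -0.935, 0.137]
[-0.203, -0.122, 0.35, -0.039, -0.935, 0.137]
-> [420.         100.19185573  33.49397023] [180.  26.  90.] n 3
[0.38, -0.0, 0.779, 0.0, 0.0, 0.0]
[0.38, -0.0, 0.779, 0.0, 0.0, 0.0]
[0.38, -0.0, 0.779, 0.0, 0.0, 0.0]
-> [420.         100.19185573  21.49397023] [180.  26.  90.] n 1
[0.175, -0.0, 0.36, 0.0, 0.0, 0.0]
```

Request:
{"fn": "apply_moves", "kwargs": {
  "deltas": [
    [0.4,0,-0.23,0,0,0,0],
    [0.794,0,-0.458,0,0,0,0],
    [0.794,0,-0.458,0,0,0,0],
    [0.794,0,-0.458,0,0,0,0],
    [0.4,0,-0.23,0,0,0,0],
    [0,0,0,0,0,0,0]
  ]
}}

```text
time: 6.12
tool_pos: [491.8, 291.7, 260.7]
tcp_rot: [179.4, -59.9, 102.4]
ft_force: [-0.4, -1.2, -1.6]
finger_gap: 11.1
grip_force: 58.6
```

```bash
python3 - <<'E'
from h import *
s=sense();im=snapshot('wrist')
print(s['tool_pos'],s['tcp_rot'],s['finger_gap'],s['grip_force'],s['ft_force'])
a=im[140:380,100:420,::-1]; b=snapshot('scene')[60:220,260:420,::-1]
o=np.zeros((480,800,3),np.uint8);o[:300,:400]=cv2.resize(a,(400,300));o[:400,400:]=cv2.resize(b,(400,400),interpolation=cv2.INTER_CUBIC)
cv2.imwrite('pics/w3.png',o)
E
```

```text
[491.83588667 291.71127058 260.67657232] [179.4076074  -59.94756313 102.4071226 ] 11.067873301460315 58.59365735203028 [-0.37086041 -1.22881305 -1.61422896]
```

View pics/w3.png

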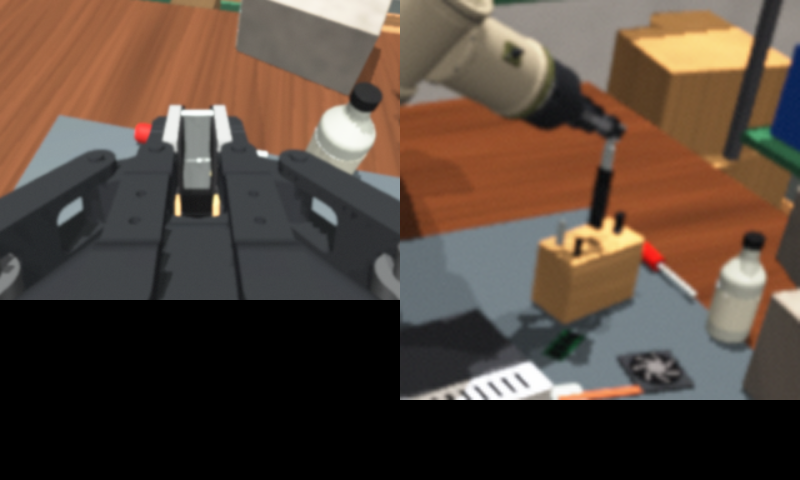

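Request:
{"fn": "apply_moves", "kwargs": {
  "deltas": [
    [-0.36,-0.18,-0.12,-0.04,-0.935,0.137,0],
    [-0.37,-0.18,-0.1,-0.04,-0.935,0.137,0],
    [-0.38,-0.18,-0.07,-0.04,-0.935,0.137,0],
    [-0.38,-0.17,-0.04,-0.04,-0.935,0.137,0],
    [-0.39,-0.17,-0.015,-0.04,-0.935,0.137,0],
    [-0.39,-0.16,0.014,-0.04,-0.935,0.137,0],
    [-0.39,-0.16,0.04,-0.04,-0.935,0.137,0],
    [-0.39,-0.155,0.07,-0.04,-0.935,0.137,0]
  ]
}}

```text
time: 7.22
tool_pos: [462.4, 214.9, 199.7]
tcp_rot: [-177.7, -25.5, 96.3]
ft_force: [-0.9, 0.5, 0.0]
finger_gap: 0.2
grip_force: 0.0
```

Request:
{"fn": "apply_moves", "kwargs": {
  "deltas": [
    [-0.38,-0.15,0.1,-0.04,-0.935,0.137,0],
    [-0.375,-0.15,0.127,-0.04,-0.935,0.137,0],
    [-0.37,-0.144,0.154,-0.04,-0.935,0.137,0],
    [-0.355,-0.14,0.18,-0.04,-0.935,0.137,0],
    [-0.34,-0.137,0.206,-0.04,-0.935,0.137,0],
    [-0.33,-0.134,0.23,-0.04,-0.935,0.137,0],
    [-0.31,-0.13,0.254,-0.04,-0.935,0.137,0],
    [-0.29,-0.13,0.277,-0.04,-0.935,0.137,0]
  ]
}}

```text
time: 8.22
tool_pos: [432.4, 138.0, 138.7]
tcp_rot: [-178.4, 9.0, 92.4]
ft_force: [0.6, -0.1, 0.0]
finger_gap: 0.3
grip_force: 0.0
```

Request:
{"fn": "apply_moves", "kwargs": {
  "deltas": [
    [-0.27,-0.126,0.297,-0.04,-0.935,0.137,0],
    [-0.25,-0.124,0.316,-0.04,-0.935,0.137,0],
    [-0.23,-0.123,0.334,-0.04,-0.935,0.137,0],
    [-0.2,-0.12,0.35,-0.04,-0.935,0.137,0],
    [0,0,0,0,0,0,0]
  ]
}}

```text
time: 8.85
tool_pos: [417.0, 100.1, 108.0]
tcp_rot: [-179.7, 26.1, 90.3]
ft_force: [-0.1, -0.1, -0.7]
finger_gap: 0.2
grip_force: 0.0
```

```bash
python3 - <<'E'
from h import *
s=sense();print(s['tool_pos'],s['tcp_rot'],s['finger_gap'],s['ft_force'],s['joint_pos'])
be=np.radians(26);u=np.array([0,1,0]);a=-np.sin(be)*u-np.cos(be)*np.array([0,0,1]);e2=ori(a,[1,0,0])
c=np.array([420,98,17.]);g=c-5*a
plan([(g+[0,0,12],e2),(g,e2)])
b=snapshot('scene')[60:300,160:420,::-1];cv2.imwrite('pics/w4.png',cv2.resize(b,(520,480)))
E
```

```text
[416.99049781 100.08598656 107.97224879] [-179.68182527   26.12696808   90.2538546 ] 0.19005064629188462 [-0.11478459 -0.07800909 -0.65530597] [ 25.32444939  -0.49094214 112.47245177 -23.67711618  80.88816105
  31.61624608]
-> [420.         100.19185573  33.49397023] [180.  26.  90.] n 3
[0.365, 0.038, 0.742, -0.015, 0.009, 0.017]
[0.365, 0.036, 0.743, -0.015, 0.009, 0.017]
[0.364, 0.035, 0.743, -0.015, 0.009, 0.017]
-> [420.         100.19185573  21.49397023] [180.  26.  90.] n 1
[0.175, -0.0, 0.36, 0.0, 0.0, 0.0]
```

View pics/w4.png

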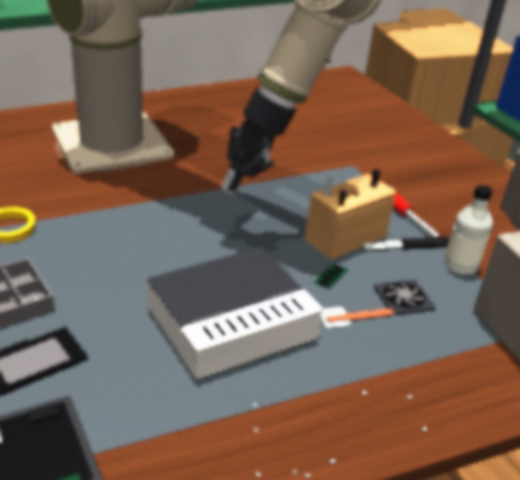

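```bash
python3 - <<'E'
from h import *
S=cam('scene')
print(atz(S,(342.5,183),6),atz(S,(383.5,181),6))
t=snapshot('top')[:,:,::-1];o=np.zeros((440,800,3),np.uint8)
o[:,:440]=cv2.resize(t[145:255,90:200],(440,440),interpolation=cv2.INTER_CUBIC)
s=snapshot('scene')[150:210,330:410,::-1];o[:270,440:]=cv2.resize(s,(360,270),interpolation=cv2.INTER_CUBIC)
cv2.imwrite('pics/z2.png',o)
E
```

```text
[531.92252507 314.61791922   6.        ] [567.96098693 458.51094415   6.        ]
```

View pics/z2.png

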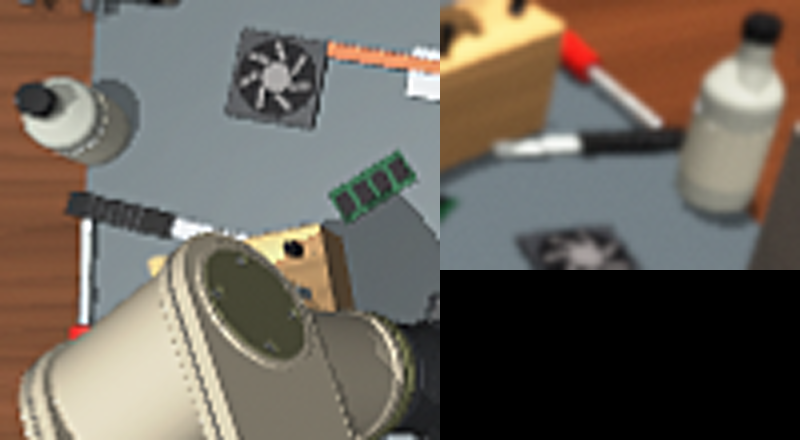

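```bash
python3 - <<'E'
from h import *
T=cam('top');S=cam('scene')
A=lambda *p:np.array(p)/4+[90,145];B=lambda x,y:np.array([x-440,y])/4.5+[330,150]
for z in (6,9,12): print(z,'butt',atz(T,A(68,205),z).round(1),'junc top',atz(T,A(175,226),z).round(1),'scene junc',atz(S,B(582,144),z).round(1),'scene tip',atz(S,B(497,149),z).round(1))
print('tri junc',tri([(T,A(175,226)),(S,B(582,144))]))
b=cv2.imread('pics/top0.png')
print('bottle cap',tri([(T,A(36,102)),(S,B(763,28))]),'base near edge scene',atz(S,B(730,215),0),'base top',atz(T,A(107,150),0))
# screwdriver tip before / now in both
print('sd shaft',atz(T,A(86,320),3),atz(T,A(87,230),3),'orig tip',atz(T,(113.3,199.7),3), 'scene tip now',atz(S,B(660,122),3),'orig scene tip',atz(S,np.array([591,278])*.64,3))
h0=cv2.imread('pics/scene0.png')[150:210,330:410]; t0=b[145:255,90:200]
o=np.zeros((440,800,3),np.uint8);o[:,:440]=cv2.resize(t0,(440,440),interpolation=cv2.INTER_CUBIC);o[:270,440:]=cv2.resize(h0,(360,270),interpolation=cv2.INTER_CUBIC)
cv2.imwrite('pics/z3.png',o)
E
```

```text
6 butt [560.3 459.8   6. ] junc top [543.6 373.    6. ] scene junc [548.2 381.4   6. ] scene tip [532.7 314.8   6. ]
9 butt [559.9 458.7   9. ] junc top [543.3 372.1   9. ] scene junc [551.7 378.3   9. ] scene tip [536.2 312.    9. ]
12 butt [559.5 457.7  12. ] junc top [542.9 371.3  12. ] scene junc [555.2 375.3  12. ] scene tip [539.8 309.3  12. ]
tri junc [546.10923741 377.50818445   4.75986759]
bottle cap [622.17843104 444.37293144 139.67708094] base near edge scene [654.86927528 438.60407727   0.        ] base top [606.58789298 432.77798397   0.        ]
sd shaft [467.51637821 441.30112247   3.        ] [540.33137009 444.45475098   3.        ] orig tip [549.49842861 439.96496309   3.        ] scene tip now [538.71873988 461.46222078   3.        ] orig scene tip [542.30230628 456.06599774   3.        ]
```

View pics/z3.png

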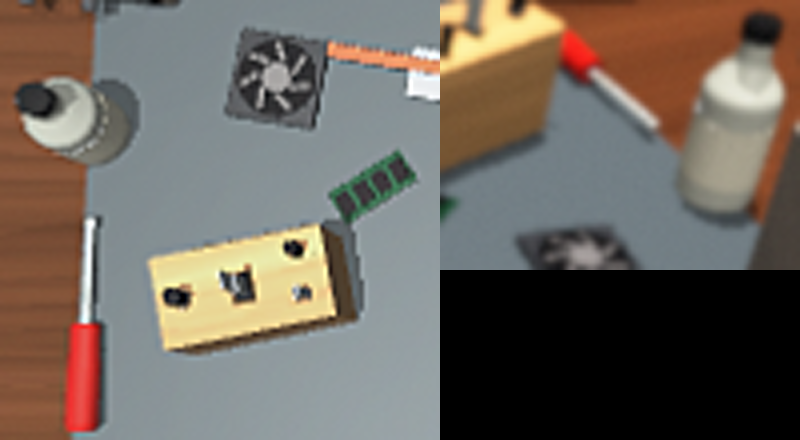

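```bash
python3 - <<'E'
from h import *
plan([((470,230,300),(180,0,95)),((540,350,320),(180,0,90))])
E
```

```text
-> [470. 230. 300.] (180, 0, 95) n 9
[0.124, 0.189, -0.842, -0.028, 0.628, -0.118]
[0.164, 0.192, -0.834, -0.028, 0.628, -0.118]
[0.204, 0.196, -0.824, -0.028, 0.628, -0.118]
[0.243, 0.2, -0.813, -0.028, 0.628, -0.118]
[0.282, 0.204, -0.799, -0.028, 0.628, -0.118]
[0.32, 0.209, -0.784, -0.028, 0.628, -0.118]
[0.356, 0.213, -0.766, -0.028, 0.628, -0.118]
[0.392, 0.219, -0.747, -0.028, 0.628, -0.118]
[0.427, 0.224, -0.726, -0.028, 0.628, -0.118]
-> [540. 350. 320.] (180, 0, 90) n 5
[0.756, 0.535, -0.133, -0.0, -0.0, 0.218]
[0.765, 0.521, -0.133, -0.0, -0.0, 0.218]
[0.774, 0.508, -0.133, -0.0, -0.0, 0.218]
[0.783, 0.494, -0.133, -0.0, -0.0, 0.218]
[0.792, 0.481, -0.133, -0.0, -0.0, 0.218]
```

Request:
{"fn": "apply_moves", "kwargs": {
  "deltas": [
    [0.12,0.19,-0.84,-0.03,0.63,-0.12,0],
    [0.16,0.19,-0.83,-0.03,0.63,-0.12,0],
    [0.2,0.2,-0.82,-0.03,0.63,-0.12,0],
    [0.24,0.2,-0.81,-0.03,0.63,-0.12,0],
    [0.28,0.2,-0.8,-0.03,0.63,-0.12,0],
    [0.32,0.21,-0.78,-0.03,0.63,-0.12,0],
    [0.36,0.21,-0.77,-0.03,0.63,-0.12,0],
    [0.39,0.22,-0.75,-0.03,0.63,-0.12,0]
  ]
}}

```text
time: 10.0
tool_pos: [464.7, 215.4, 280.6]
tcp_rot: [179.9, 2.7, 94.5]
ft_force: [-0.1, -0.3, -0.8]
finger_gap: -0.2
grip_force: 0.0
```

Request:
{"fn": "apply_moves", "kwargs": {
  "deltas": [
    [0.43,0.22,-0.73,-0.03,0.63,-0.12,0],
    [0.76,0.53,-0.13,0,0,0.22,0],
    [0.77,0.52,-0.13,0,0,0.22,0],
    [0.77,0.51,-0.13,0,0,0.22,0],
    [0.78,0.49,-0.13,0,0,0.22,0],
    [0.79,0.48,-0.13,0,0,0.22,0],
    [0,0,0,0,0,0,0]
  ]
}}

```text
time: 10.88
tool_pos: [539.8, 350.5, 320.1]
tcp_rot: [179.9, -0.1, 90.1]
ft_force: [-0.0, -0.3, -0.3]
finger_gap: -0.1
grip_force: 0.0
```

```bash
python3 - <<'E'
from h import *
import pickle
s=sense();im=snapshot('wrist');pickle.dump((s,im),open('v3.pkl','wb'))
t=snapshot('top');sc=snapshot('scene');pickle.dump((t,sc),open('v3ts.pkl','wb'))
print(s['tool_pos'],s['tcp_rot'])
W=cam('wrist',s)
print(proj(W,[(562,467,6),(546,378,6),(533,315,6),(511,368,95),(622,444,70),(545,445,3)]).round(0))
def seg(im,C,lab):
    hsv=cv2.cvtColor(im,cv2.COLOR_RGB2HSV); m=(im.max(2)<75).astype(np.uint8)
    n,L,st,ce=cv2.connectedComponentsWithStats(m)
    for i in range(1,n):
        if 60<st[i,4]<6000:
            r=cv2.minAreaRect(np.argwhere(L==i)[:,::-1].astype(np.float32)); c=atz(C,r[0],6)
            if np.hypot(*(c[:2]-[554,424]))<90: print(lab,st[i],[np.round(x,1) for x in r],'corners',[atz(C,p,9)[:2].round(0).tolist() for p in cv2.boxPoints(r)])
seg(im,W,'w');seg(t,cam('top'),'t')
E
```

```text
[539.83354237 350.53083862 320.13298377] [ 1.79850860e+02 -7.14444327e-02  9.01010373e+01]
[[272.  88.]
 [261. 145.]
 [253. 182.]
 [236. 159.]
 [318. 100.]
 [261. 103.]]
w [266  92  13  12 110] [array([271.5,  97.5]), array([11.4, 10.1]), np.float64(18.4)] corners [[551.0, 448.0], [556.0, 462.0], [573.0, 457.0], [568.0, 442.0]]
w [256 132  13  15 130] [array([262.1, 138.5]), array([ 9.7, 13.6]), np.float64(14.0)] corners [[537.0, 380.0], [542.0, 401.0], [558.0, 398.0], [553.0, 377.0]]
t [ 66 147  72 120 276] [array([100.1, 207. ]), array([138.1,   8.5]), np.float64(59.4)] corners [[712.0, 615.0], [727.0, 592.0], [343.0, 346.0], [330.0, 369.0]]
t [ 92 159  45 101 584] [array([122.8, 205.4]), array([108.4,  23.9]), np.float64(65.2)] corners [[675.0, 522.0], [709.0, 454.0], [389.0, 293.0], [358.0, 360.0]]
```

```bash
cat > d.py <<'E'
from h import *
L=np.array([-.3,.954,0]);r=np.sqrt(.5);a=-r*L-np.array([0,0,r]);xl=r*L-np.array([0,0,r])
yy=np.cross(a,xl);e=ori(a,yy)
def tcp(c): return np.array(c,float)-14*a-11*xl
E
python3 - <<'E'
from d import *
print(e,tcp((550,400,12)))
plan([(tcp((550,400,90)),e),(tcp((550,400,18)),e)])
E
```

```text
[-180.           45.00166148  107.45655813] [549.3636039  402.02373961  29.67766953]
-> [549.3636039  402.02373961 107.67766953] [-180.           45.00166148  107.45655813] n 11
[0.161, 0.03, 0.643, -0.133, -0.885, -0.328]
[0.205, 0.028, 0.631, -0.133, -0.885, -0.328]
[0.249, 0.027, 0.615, -0.133, -0.885, -0.328]
[0.291, 0.028, 0.596, -0.133, -0.885, -0.328]
[0.332, 0.03, 0.574, -0.133, -0.885, -0.328]
[0.371, 0.033, 0.55, -0.133, -0.885, -0.328]
[0.408, 0.038, 0.523, -0.133, -0.885, -0.328]
[0.443, 0.043, 0.493, -0.133, -0.885, -0.328]
[0.475, 0.05, 0.461, -0.133, -0.885, -0.328]
[0.505, 0.058, 0.427, -0.133, -0.885, -0.328]
[0.533, 0.068, 0.391, -0.133, -0.885, -0.328]
-> [549.3636039  402.02373961  35.67766953] [-180.           45.00166148  107.45655813] n 3
[0.566, 0.0, 0.566, 0.0, 0.0, 0.0]
[0.566, 0.0, 0.566, 0.0, 0.0, 0.0]
[0.566, 0.0, 0.566, 0.0, 0.0, 0.0]
```

Request:
{"fn": "apply_moves", "kwargs": {
  "deltas": [
    [0.16,0.03,0.64,-0.133,-0.885,-0.33,0],
    [0.205,0.03,0.63,-0.133,-0.885,-0.33,0],
    [0.25,0.03,0.615,-0.133,-0.885,-0.33,0],
    [0.29,0.03,0.6,-0.133,-0.885,-0.33,0],
    [0.33,0.03,0.57,-0.133,-0.885,-0.33,0],
    [0.37,0.03,0.55,-0.133,-0.885,-0.33,0],
    [0.41,0.04,0.52,-0.133,-0.885,-0.33,0],
    [0.44,0.04,0.49,-0.133,-0.885,-0.33,0]
  ]
}}

```text
time: 12.02
tool_pos: [546.8, 387.5, 165.8]
tcp_rot: [178.4, 32.9, 102.0]
ft_force: [-0.3, -0.4, 0.0]
finger_gap: -0.2
grip_force: 0.0
```

Request:
{"fn": "apply_moves", "kwargs": {
  "deltas": [
    [0.475,0.05,0.46,-0.133,-0.885,-0.33,0],
    [0.505,0.06,0.43,-0.133,-0.885,-0.33,0],
    [0.53,0.07,0.39,-0.133,-0.885,-0.33,0],
    [0.566,0,0.566,0,0,0,0],
    [0.566,0,0.566,0,0,0,0],
    [0,0,0,0,0,0,0]
  ]
}}

```text
time: 12.78
tool_pos: [548.7, 400.6, 57.1]
tcp_rot: [-179.6, 45.1, 107.7]
ft_force: [-0.8, 0.5, 0.3]
finger_gap: 0.1
grip_force: 0.0
```

```bash
python3 - <<'E'
from d import *
s=sense();print(s['tool_pos'],s['tcp_rot'],s['joint_pos'],s['ft_force'])
plan([(tcp((550,400,16)),e)])
plan([(tcp((550,400,11)),e)],p=tcp((550,400,16)),e=e)
plan([(tcp((568,352,11)),e)],p=tcp((550,400,11)),e=e,smax=10)
E
```

```text
[548.67551337 400.61860619  57.11808484] [-179.60415922   45.0556973   107.71437236] [ 49.61109942  52.1280628   57.02605349 -37.02276449  97.29864886
  36.12950079] [-0.82740421  0.45137133  0.34223155]
-> [549.3636039  402.02373961  33.67766953] [-180.           45.00166148  107.45655813] n 1
[0.58, 0.04, 0.525, -0.047, 0.012, 0.04]
-> [549.3636039  402.02373961  28.67766953] [-180.           45.00166148  107.45655813] n 1
[0.118, 0.0, 0.118, 0.0, 0.0, 0.0]
-> [567.3636039  354.02373961  28.67766953] [-180.           45.00166148  107.45655813] n 6
[-0.201, 0.015, 0.201, 0.0, 0.0, 0.0]
[-0.201, 0.015, 0.201, 0.0, 0.0, 0.0]
[-0.201, 0.015, 0.201, 0.0, 0.0, 0.0]
[-0.201, 0.015, 0.201, 0.0, 0.0, 0.0]
[-0.201, 0.015, 0.201, 0.0, 0.0, 0.0]
[-0.201, 0.015, 0.201, 0.0, 0.0, 0.0]
```

Request:
{"fn": "apply_moves", "kwargs": {
  "deltas": [
    [0.3,0.02,0.27,-0.04,0,0.04,0],
    [0.28,0.02,0.26,0,0,0,0],
    [0,0,0,0,0,0,0]
  ]
}}

```text
time: 13.15
tool_pos: [549.8, 403.5, 35.0]
tcp_rot: [179.9, 45.0, 107.4]
ft_force: [0.1, -0.7, 0.2]
finger_gap: 0.1
grip_force: 0.0
```

Request:
{"fn": "apply_moves", "kwargs": {
  "deltas": [
    [0.06,0,0.06,0,0,0,0],
    [0.05,0,0.05,0,0,0,0],
    [0,0,0,0,0,0,0]
  ]
}}

```text
time: 13.52
tool_pos: [550.2, 404.0, 31.5]
tcp_rot: [179.7, 45.0, 107.3]
ft_force: [0.5, -0.0, -0.2]
finger_gap: 0.3
grip_force: 0.0
```

Request:
{"fn": "apply_moves", "kwargs": {
  "deltas": [
    [0.05,0,0.05,0,0,0,0],
    [0,0,0,0,0,0,0]
  ]
}}

```text
time: 13.78
tool_pos: [550.1, 403.9, 29.2]
tcp_rot: [179.7, 45.0, 107.3]
ft_force: [-0.8, 0.1, -0.2]
finger_gap: 0.2
grip_force: 0.0
```

Request:
{"fn": "apply_moves", "kwargs": {
  "deltas": [
    [0.04,0,0.04,0,0,0,0],
    [0,0,0,0,0,0,0]
  ]
}}

```text
time: 14.02
tool_pos: [550.3, 404.1, 27.8]
tcp_rot: [179.7, 45.0, 107.3]
ft_force: [-0.2, 0.6, 1.3]
finger_gap: 0.3
grip_force: 0.6
```

Request:
{"fn": "apply_moves", "kwargs": {
  "deltas": [
    [0.04,0,0.04,0,0,0,0],
    [0,0,0,0,0,0,0]
  ]
}}

```text
time: 14.28
tool_pos: [550.4, 404.1, 27.6]
tcp_rot: [179.6, 45.0, 107.2]
ft_force: [-3.3, -1.4, 8.0]
finger_gap: -0.1
grip_force: 4.3
```

Request:
{"fn": "apply_moves", "kwargs": {
  "deltas": [
    [-0.1,0.01,0.12,0,0,0,0],
    [-0.1,0.01,0.11,0,0,0,0],
    [-0.15,0.01,0.15,0,0,0,0]
  ]
}}

```text
time: 14.65
tool_pos: [556.5, 391.7, 27.6]
tcp_rot: [179.4, 44.9, 107.2]
ft_force: [-1.0, 6.7, 7.5]
finger_gap: -0.2
grip_force: 4.1
```

```bash
python3 - <<'E'
from d import *
import pickle
s=sense();print(s['tool_pos'],s['ft_force'])
t0,sc0=pickle.load(open('v3ts.pkl','rb'));sc=snapshot('scene')
# tool in scene: track via template of steel/handle region
a=sc0[172:192,338:386];r=cv2.matchTemplate(sc[160:205,320:400],a,cv2.TM_CCOEFF_NORMED);_,v,_,l=cv2.minMaxLoc(r);print(v,l,'ref (18,12)')
E
```

```text
[556.50260351 391.72320089  27.63726727] [-1.02039074  6.71744549  7.47530823]
0.7891591787338257 (16, 14) ref (18,12)
```

Request:
{"fn": "apply_moves", "kwargs": {
  "deltas": [
    [-0.2,0.01,0.2,0,0,0,0],
    [-0.2,0.01,0.2,0,0,0,0]
  ]
}}

```text
time: 14.95
tool_pos: [562.4, 375.5, 27.6]
tcp_rot: [179.4, 44.9, 107.2]
ft_force: [-1.6, 6.4, 8.9]
finger_gap: -0.1
grip_force: 4.1
```

Request:
{"fn": "apply_moves", "kwargs": {
  "deltas": [
    [-0.2,0.01,0.2,0,0,0,0],
    [-0.2,0.01,0.2,0,0,0,0],
    [-0.1,0.01,0.1,0,0,0,0],
    [0,0,0,0,0,0,0]
  ]
}}

```text
time: 15.45
tool_pos: [569.9, 354.8, 27.6]
tcp_rot: [179.4, 44.9, 107.1]
ft_force: [0.4, 2.7, 8.3]
finger_gap: -0.3
grip_force: 4.0
```

Request:
{"fn": "apply_moves", "kwargs": {
  "deltas": [
    [-0.5,0,-0.5,0,0,0,0],
    [-0.9,0,-0.9,0,0,0,0],
    [-0.9,0,-0.9,0,0,0,0],
    [-0.9,0,-0.9,0,0,0,0],
    [-0.9,0,-0.9,0,0,0,0]
  ]
}}

```text
time: 16.08
tool_pos: [568.0, 353.1, 201.6]
tcp_rot: [179.7, 45.0, 107.3]
ft_force: [-1.2, -0.5, -0.2]
finger_gap: 0.1
grip_force: 0.0
```

```bash
python3 - <<'E'
from d import *
plan([((530,300,330),(180,0,78))])
E
```

```text
-> [530. 300. 330.] (180, 0, 78) n 11
[-0.36, -0.157, -0.192, 0.233, 0.871, 0.553]
[-0.352, -0.145, -0.214, 0.233, 0.871, 0.553]
[-0.343, -0.134, -0.235, 0.233, 0.871, 0.553]
[-0.331, -0.123, -0.256, 0.233, 0.871, 0.553]
[-0.318, -0.114, -0.277, 0.233, 0.871, 0.553]
[-0.303, -0.106, -0.296, 0.233, 0.871, 0.553]
[-0.286, -0.098, -0.315, 0.233, 0.871, 0.553]
[-0.268, -0.092, -0.332, 0.233, 0.871, 0.553]
[-0.248, -0.087, -0.349, 0.233, 0.871, 0.553]
[-0.227, -0.083, -0.364, 0.233, 0.871, 0.553]
[-0.205, -0.08, -0.377, 0.233, 0.871, 0.553]
```

Request:
{"fn": "apply_moves", "kwargs": {
  "deltas": [
    [-0.36,-0.16,-0.19,0.23,0.87,0.55,0],
    [-0.35,-0.145,-0.21,0.23,0.87,0.55,0],
    [-0.34,-0.13,-0.235,0.23,0.87,0.55,0],
    [-0.33,-0.12,-0.26,0.23,0.87,0.55,0],
    [-0.32,-0.11,-0.28,0.23,0.87,0.55,0],
    [-0.3,-0.11,-0.3,0.23,0.87,0.55,0],
    [-0.29,-0.1,-0.315,0.23,0.87,0.55,0],
    [-0.27,-0.09,-0.33,0.23,0.87,0.55,0]
  ]
}}

```text
time: 17.08
tool_pos: [540.3, 314.3, 294.3]
tcp_rot: [177.5, 12.0, 85.5]
ft_force: [-0.7, -0.2, 0.6]
finger_gap: -0.1
grip_force: 0.0
```

Request:
{"fn": "apply_moves", "kwargs": {
  "deltas": [
    [-0.25,-0.09,-0.35,0.23,0.87,0.55,0],
    [-0.23,-0.08,-0.36,0.23,0.87,0.55,0],
    [-0.2,-0.08,-0.38,0.23,0.87,0.55,0],
    [0,0,0,0,0,0,0]
  ]
}}

```text
time: 17.58
tool_pos: [530.8, 298.9, 330.4]
tcp_rot: [179.7, -0.1, 78.1]
ft_force: [0.0, 0.3, 0.5]
finger_gap: -0.1
grip_force: 0.0
```

```bash
python3 - <<'E'
from h import *
import pickle
s=sense();im=snapshot('wrist');t=snapshot('top');sc=snapshot('scene');pickle.dump((s,im,t,sc),open('v4.pkl','wb'))
print(s['tool_pos'],s['tcp_rot'])
W=cam('wrist',s)
# rectify wrist view onto plane z=9, region x 490..660,y 230..470 ; print dark & bright components
xs=np.arange(490,660);ys=np.arange(230,480)
X,Y=np.meshgrid(xs,ys,indexing='ij');P=proj(W,np.c_[X.ravel(),Y.ravel(),np.full(X.size,9.)]).astype(np.float32).reshape(X.shape+(2,))
r=cv2.remap(im,P[...,0],P[...,1],cv2.INTER_LINEAR);np.save('r.npy',r)
for nm,m in(('dark',r.max(2)<70),('bright',r.min(2)>170)):
    n,L,st,ce=cv2.connectedComponentsWithStats(m.astype(np.uint8))
    for i in range(1,n):
        if st[i,4]>120:
            q=np.argwhere(L==i)+[490,230];rr=cv2.minAreaRect(q.astype(np.float32));print(nm,st[i,4],[np.round(x,1) for x in rr])
E
```

```text
[530.80882909 298.94319614 330.42563168] [ 1.79717991e+02 -5.57532717e-02  7.81238632e+01]
dark 349 [array([566.9, 340.4]), array([21.6, 16.9]), np.float64(78.7)]
dark 193 [array([579.9, 402.4]), array([14.1, 14.9]), np.float64(78.7)]
dark 903 [array([645., 296.]), array([64., 28.]), np.float64(90.0)]
dark 744 [array([645., 463.]), array([32., 28.]), np.float64(90.0)]
bright 952 [array([504. , 295.5]), array([75., 28.]), np.float64(90.0)]
bright 401 [array([519.5, 444. ]), array([59.1,  7.2]), np.float64(1.1)]
bright 1063 [array([556. , 294.5]), array([66.9, 19.9]), np.float64(77.0)]
bright 1735 [array([626.6, 448.1]), array([46.7, 63.8]), np.float64(31.6)]
```

```bash
python3 - <<'E'
from h import *
g=np.array([572.5,364.5,13.]);e=(180,0,78.2)
plan([(g+[0,0,130],e),(g+[0,0,10],e),(g,e)])
E
```

```text
-> [572.5 364.5 143. ] (180, 0, 78.2) n 8
[0.3, 0.118, 0.768, 0.003, 0.004, 0.002]
[0.3, 0.118, 0.768, 0.003, 0.004, 0.002]
[0.3, 0.118, 0.768, 0.003, 0.004, 0.002]
[0.299, 0.118, 0.768, 0.003, 0.004, 0.002]
[0.299, 0.118, 0.768, 0.003, 0.004, 0.002]
[0.299, 0.118, 0.768, 0.003, 0.004, 0.002]
[0.299, 0.118, 0.768, 0.003, 0.004, 0.002]
[0.299, 0.118, 0.768, 0.003, 0.004, 0.002]
-> [572.5 364.5  23. ] (180, 0, 78.2) n 5
[0.0, -0.0, 0.8, 0.0, 0.0, 0.0]
[0.0, -0.0, 0.8, 0.0, 0.0, 0.0]
[0.0, -0.0, 0.8, 0.0, 0.0, 0.0]
[0.0, -0.0, 0.8, 0.0, 0.0, 0.0]
[0.0, -0.0, 0.8, 0.0, 0.0, 0.0]
-> [572.5 364.5  13. ] (180, 0, 78.2) n 1
[0.0, -0.0, 0.333, 0.0, 0.0, 0.0]
```

Request:
{"fn": "apply_moves", "kwargs": {
  "deltas": [
    [0.3,0.12,0.77,0,0,0,0.5],
    [0.3,0.12,0.77,0,0,0,0.5],
    [0.3,0.12,0.77,0,0,0,0.5],
    [0.3,0.12,0.77,0,0,0,0.5],
    [0.3,0.12,0.77,0,0,0,0.5],
    [0.3,0.12,0.77,0,0,0,0.5],
    [0.3,0.12,0.77,0,0,0,0.5],
    [0.3,0.12,0.77,0,0,0,0.5]
  ]
}}

```text
time: 18.73
tool_pos: [573.7, 365.0, 141.4]
tcp_rot: [179.9, 0.1, 78.2]
ft_force: [0.8, 0.1, -0.6]
finger_gap: 42.5
grip_force: 0.0
```

Request:
{"fn": "apply_moves", "kwargs": {
  "deltas": [
    [0,0,0.8,0,0,0,0.5],
    [0,0,0.8,0,0,0,0.5],
    [0,0,0.8,0,0,0,0.5],
    [0,0,0.8,0,0,0,0.5],
    [0,0,0.7,0,0,0,0.5],
    [0,0,0,0,0,0,0.5]
  ]
}}

```text
time: 19.48
tool_pos: [574.2, 364.4, 24.4]
tcp_rot: [179.9, 0.1, 78.2]
ft_force: [1.7, -0.4, -0.8]
finger_gap: 42.6
grip_force: 0.0
```

Request:
{"fn": "apply_moves", "kwargs": {
  "deltas": [
    [0,-0.04,0.2,0,0,0,0.5],
    [0,0,0.18,0,0,0,0.5],
    [0,0,0,0,0,0,0.4],
    [0,0,0,0,0,0,0],
    [0,0,0,0,0,0,0],
    [0,0,0,0,0,0,0]
  ],
  "grip_force": 80
}}

```text
time: 20.23
tool_pos: [573.9, 367.0, 16.1]
tcp_rot: [179.7, -0.2, 78.2]
ft_force: [3.1, 7.5, 2.2]
finger_gap: 17.1
grip_force: 80.3
```

Request:
{"fn": "apply_moves", "kwargs": {
  "deltas": [
    [0,0,-0.1,0,0,0,0],
    [0,0,-0.2,0,0,0,0],
    [0,0,-0.3,0,0,0,0],
    [0,0,0,0,0,0,0],
    [0,0,0,0,0,0,0]
  ]
}}

```text
time: 20.85
tool_pos: [572.4, 364.4, 32.3]
tcp_rot: [179.9, 0.1, 78.2]
ft_force: [-0.4, -0.1, -0.8]
finger_gap: 17.2
grip_force: 80.1
```

```bash
python3 - <<'E'
from h import *
s=sense();print(s['tool_pos'],s['tcp_rot'],s['finger_gap'],s['grip_force'],s['ft_force'],s['wrist_torque'])
E
```

```text
[572.35209861 364.42727254  32.29062724] [1.79908002e+02 6.94324855e-02 7.82077993e+01] 17.157738103889947 80.1413083076477 [-0.35586323 -0.08727099 -0.84966201] [ 0.00169484 -0.0314998  -0.00125448]
```

```bash
python3 - <<'E'
from h import *
T=cam('top')
loc=[(-85,100,60),(-85,-100,60),(85,-100,60),(85,100,60)]
x,f=fitbox([(T,[(i,np.array(p)*.64) for i,p in enumerate([(337,317),(435,309),(428,225),(330,232)])])],loc,[630,13,.09]);print(x,np.degrees(x[2]),f)
t=x[2];n=x[:2]-85*np.array([np.cos(t),np.sin(t)]);print('notch',n)
d=np.degrees(t)
g=n-145*np.array([np.cos(t),np.sin(t)])
plan([((565,345,200),(180,0,78.2)),((*g,150),(180,0,180+d)),((*g,80),(180,0,180+d))],smax=34)
E
```

```text
[6.29936686e+02 1.27549199e+01 8.67919671e-02] 4.97281341160999 [0.6 0.6 0.3 0.7 0.  0.5 0.2 0.8]
notch [545.25663105   5.38686126]
-> [565. 345. 200.] (180, 0, 78.2) n 5
[-0.138, -0.02, -1.118, 0.004, 0.003, 0.0]
[-0.138, -0.02, -1.118, 0.004, 0.003, 0.0]
[-0.138, -0.02, -1.118, 0.004, 0.003, 0.0]
[-0.137, -0.021, -1.118, 0.004, 0.003, 0.0]
[-0.137, -0.021, -1.118, 0.004, 0.003, 0.0]
-> [400.80241961  -7.18217998 150.        ] (180, 0, np.float64(184.97281341161)) n 25
[-0.504, -0.118, 0.067, -0.0, 0.0, -0.932]
[-0.494, -0.156, 0.067, -0.0, 0.0, -0.932]
[-0.481, -0.192, 0.067, -0.0, 0.0, -0.932]
[-0.466, -0.227, 0.067, -0.0, 0.0, -0.932]
[-0.447, -0.261, 0.067, -0.0, 0.0, -0.932]
[-0.427, -0.294, 0.067, -0.0, 0.0, -0.932]
[-0.404, -0.325, 0.067, -0.0, 0.0, -0.932]
[-0.378, -0.354, 0.067, -0.0, 0.0, -0.932]
[-0.351, -0.381, 0.067, -0.0, 0.0, -0.932]
[-0.322, -0.406, 0.067, -0.0, 0.0, -0.932]
[-0.29, -0.429, 0.067, -0.0, 0.0, -0.932]
[-0.258, -0.449, 0.067, -0.0, 0.0, -0.932]
[-0.223, -0.467, 0.067, -0.0, 0.0, -0.932]
[-0.188, -0.483, 0.067, -0.0, 0.0, -0.932]
[-0.152, -0.495, 0.067, -0.0, 0.0, -0.932]
[-0.114, -0.505, 0.067, -0.0, 0.0, -0.932]
[-0.076, -0.512, 0.067, -0.0, 0.0, -0.932]
[-0.038, -0.517, 0.067, -0.0, 0.0, -0.932]
[0.001, -0.518, 0.067, -0.0, 0.0, -0.932]
[0.039, -0.517, 0.067, -0.0, 0.0, -0.932]
[0.078, -0.512, 0.067, -0.0, 0.0, -0.932]
[0.116, -0.505, 0.067, -0.0, 0.0, -0.932]
[0.153, -0.495, 0.067, -0.0, 0.0, -0.932]
[0.189, -0.482, 0.067, -0.0, 0.0, -0.932]
[0.225, -0.467, 0.067, -0.0, 0.0, -0.932]
-> [400.80241961  -7.18217998  80.        ] (180, 0, np.float64(184.97281341161)) n 3
[0.0, -0.0, 0.778, 0.0, 0.0, 0.0]
[0.0, -0.0, 0.778, 0.0, 0.0, 0.0]
[0.0, -0.0, 0.778, 0.0, 0.0, 0.0]
```

Request:
{"fn": "apply_moves", "kwargs": {
  "deltas": [
    [0,0,-0.5,0,0,0,0],
    [0,0,-0.9,0,0,0,0],
    [0,0,-1,0,0,0,0],
    [0,0,-1,0,0,0,0],
    [0,0,-1,0,0,0,0],
    [0,0,-1,0,0,0,0],
    [-0.3,0,-0.3,0,0,0,0],
    [-0.4,-0.1,0,0,0,-0.4,0]
  ]
}}

```text
time: 21.85
tool_pos: [565.3, 344.5, 204.7]
tcp_rot: [179.8, 0.0, 80.1]
ft_force: [-1.0, -0.8, -0.6]
finger_gap: 17.3
grip_force: 80.2
```

```bash
python3 - <<'E'
from h import *
s=sense();print(s['tool_pos'],s['tcp_rot'],s['finger_gap'],s['grip_force'])
plan([((401,-7,140),(180,0,185))],smax=34)
E
```

```text
[565.32213713 344.47407809 204.65182307] [1.79811649e+02 2.53308141e-03 8.00843092e+01] 17.300731384719885 80.15263080596924
-> [401.  -7. 140.] (180, 0, 185) n 25
[-0.499, -0.135, 0.086, 0.001, 0.002, -0.916]
[-0.488, -0.172, 0.086, 0.001, 0.002, -0.916]
[-0.474, -0.207, 0.086, 0.001, 0.002, -0.916]
[-0.458, -0.241, 0.086, 0.001, 0.002, -0.916]
[-0.439, -0.274, 0.086, 0.001, 0.002, -0.916]
[-0.418, -0.305, 0.086, 0.001, 0.002, -0.916]
[-0.394, -0.335, 0.086, 0.001, 0.002, -0.916]
[-0.369, -0.363, 0.086, 0.001, 0.002, -0.916]
[-0.341, -0.389, 0.086, 0.001, 0.002, -0.916]
[-0.312, -0.413, 0.086, 0.001, 0.002, -0.916]
[-0.281, -0.435, 0.086, 0.001, 0.002, -0.916]
[-0.248, -0.454, 0.086, 0.001, 0.002, -0.916]
[-0.214, -0.471, 0.086, 0.001, 0.002, -0.916]
[-0.179, -0.485, 0.086, 0.001, 0.002, -0.916]
[-0.143, -0.497, 0.086, 0.001, 0.002, -0.916]
[-0.107, -0.506, 0.086, 0.001, 0.002, -0.916]
[-0.069, -0.513, 0.086, 0.001, 0.002, -0.916]
[-0.032, -0.516, 0.086, 0.001, 0.002, -0.916]
[0.006, -0.517, 0.086, 0.001, 0.002, -0.916]
[0.044, -0.516, 0.086, 0.001, 0.002, -0.916]
[0.082, -0.511, 0.086, 0.001, 0.002, -0.916]
[0.119, -0.504, 0.086, 0.001, 0.002, -0.916]
[0.155, -0.493, 0.086, 0.001, 0.002, -0.916]
[0.191, -0.481, 0.086, 0.001, 0.002, -0.916]
[0.226, -0.466, 0.086, 0.001, 0.002, -0.916]
```

Request:
{"fn": "apply_moves", "kwargs": {
  "deltas": [
    [-0.5,-0.135,0.086,0,0,-0.916,0],
    [-0.49,-0.17,0.086,0,0,-0.916,0],
    [-0.47,-0.21,0.086,0,0,-0.916,0],
    [-0.46,-0.24,0.086,0,0,-0.916,0],
    [-0.44,-0.27,0.086,0,0,-0.916,0],
    [-0.42,-0.305,0.086,0,0,-0.916,0],
    [-0.39,-0.335,0.086,0,0,-0.916,0],
    [-0.37,-0.36,0.086,0,0,-0.916,0]
  ]
}}

```text
time: 22.85
tool_pos: [511.5, 231.3, 181.9]
tcp_rot: [-180.0, 0.1, 113.8]
ft_force: [-0.2, -0.1, -0.6]
finger_gap: 17.4
grip_force: 80.2
```

Request:
{"fn": "apply_moves", "kwargs": {
  "deltas": [
    [-0.34,-0.39,0.086,0,0,-0.916,0],
    [-0.31,-0.41,0.086,0,0,-0.916,0],
    [-0.28,-0.435,0.086,0,0,-0.916,0],
    [-0.25,-0.45,0.086,0,0,-0.916,0],
    [-0.21,-0.47,0.086,0,0,-0.916,0],
    [-0.18,-0.485,0.086,0,0,-0.916,0],
    [-0.14,-0.5,0.086,0,0,-0.916,0],
    [-0.11,-0.506,0.086,0,0,-0.916,0]
  ]
}}

```text
time: 23.85
tool_pos: [458.8, 119.2, 161.4]
tcp_rot: [-179.9, 0.1, 147.3]
ft_force: [0.3, 0.3, -0.7]
finger_gap: 17.4
grip_force: 80.2
```

Request:
{"fn": "apply_moves", "kwargs": {
  "deltas": [
    [-0.07,-0.51,0.086,0,0,-0.916,0],
    [-0.03,-0.516,0.086,0,0,-0.916,0],
    [0,-0.517,0.086,0,0,-0.916,0],
    [0.04,-0.516,0.086,0,0,-0.916,0],
    [0.08,-0.51,0.086,0,0,-0.916,0],
    [0.12,-0.504,0.086,0,0,-0.916,0],
    [0.155,-0.49,0.086,0,0,-0.916,0],
    [0.19,-0.48,0.086,0,0,-0.916,0]
  ]
}}

```text
time: 24.85
tool_pos: [406.6, 7.1, 140.9]
tcp_rot: [-179.9, 0.0, -179.1]
ft_force: [0.2, -0.3, -1.1]
finger_gap: 17.5
grip_force: 80.2
```

Request:
{"fn": "apply_moves", "kwargs": {
  "deltas": [
    [0.23,-0.466,0.086,0,0,-0.916,0],
    [0,0,0,0,0,0,0]
  ]
}}

```text
time: 25.1
tool_pos: [399.9, -7.0, 138.3]
tcp_rot: [-179.9, 0.0, -175.1]
ft_force: [-0.1, -0.1, -0.4]
finger_gap: 17.6
grip_force: 80.2
```

```bash
python3 - <<'E'
from h import *
s=sense();print(s['tool_pos'],s['tcp_rot'],s['finger_gap'],s['joint_pos'])
plan([((401,-7,75),(180,0,185))],smax=26)
E
```

```text
[399.85356981  -6.9838882  138.29730878] [-1.79928402e+02  6.96214308e-03 -1.75101092e+02] 17.63992589498601 [-8.29600372e+00 -2.10493509e+01  1.22850119e+02 -6.95950627e-02
  7.81761184e+01 -1.03180661e+02]
-> [401.  -7.  75.] (180, 0, 185) n 3
[-0.013, -0.0, 0.703, -0.005, 0.001, -0.007]
[-0.013, -0.001, 0.703, -0.005, 0.001, -0.007]
[-0.013, -0.001, 0.703, -0.005, 0.001, -0.007]
```

Request:
{"fn": "apply_moves", "kwargs": {
  "deltas": [
    [0,0,0.7,0,0,0,0],
    [0,0,0.7,0,0,0,0],
    [0,0,0.7,0,0,0,0],
    [0,0,0,0,0,0,0]
  ],
  "grip_force": 110
}}

```text
time: 25.6
tool_pos: [399.3, -5.8, 74.5]
tcp_rot: [-180.0, -0.1, -175.1]
ft_force: [0.3, -0.3, -0.6]
finger_gap: 16.5
grip_force: 111.4
```

```bash
python3 - <<'E'
from h import *
import pickle
s=sense();im=snapshot('wrist');t=snapshot('top');sc=snapshot('scene');pickle.dump((s,im,t,sc),open('v5.pkl','wb'))
print(s['tool_pos'],s['tcp_rot'],s['finger_gap'])
W=cam('wrist',s);R=eul(s['tcp_rot']).as_matrix();tp=s['tool_pos']+R@[-105,0,10];print('pred tip',tp)
print('tip px',proj(W,[tp]),'top',proj(cam('top'),[tp]),'notch W',proj(W,[(545.2,5.4,54),(545.2,5.4,48.5)]),'corners',proj(W,[(536.6,105,60),(553.9,-94.2,60)]))
o=np.zeros((600,800,3),np.uint8)
a=im[60:330,80:440,::-1];o[:450,:600]=cv2.resize(a,(600,450),interpolation=cv2.INTER_CUBIC)
b=t[180:260,200:300,::-1];o[450:,600:]=cv2.resize(b,(200,150),interpolation=cv2.INTER_CUBIC)
c=t[190:240,215:315,::-1];o[450:,:300]=cv2.resize(c,(300,150),interpolation=cv2.INTER_CUBIC)
cv2.imwrite('pics/v5.png',o)
E
```

```text
[399.34835752  -5.8069062   74.47614608] [-1.79981235e+02 -1.37045206e-01 -1.75061268e+02] 16.49208127430149
pred tip [503.93467952   3.22724056  64.22502701]
tip px [[257.47710126 383.2773151 ]] top [[247.54777036 212.70056749]] notch W [[255.6709095  411.45959149]
 [255.71630595 404.2098145 ]] corners [[389.17976334 418.4870304 ]
 [122.19716686 418.40533714]]
```

View pics/v5.png

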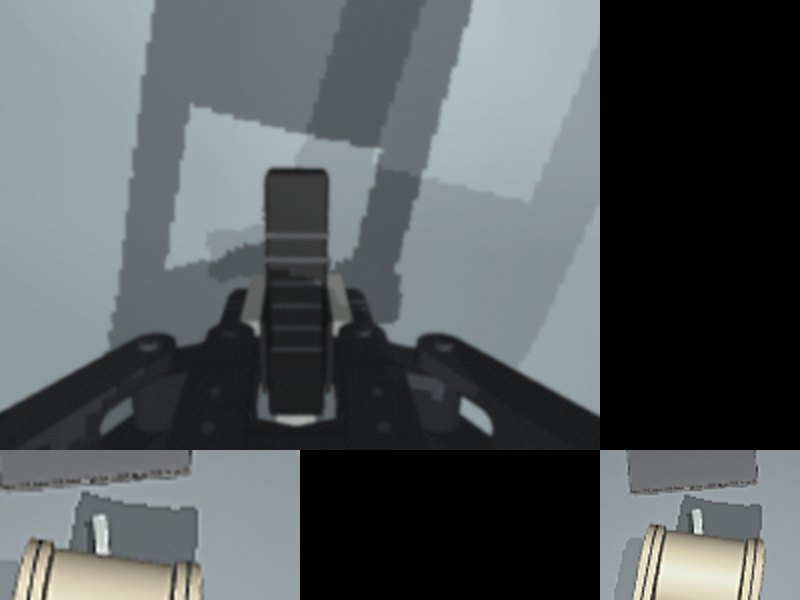

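Request:
{"fn": "apply_moves", "kwargs": {
  "deltas": [
    [0,0,-0.4,0,0,0,0],
    [-0.6,0,0,0,0,0,0],
    [-0.65,0,0,0,0,0,0],
    [-0.6,0,0,0,0,0,0],
    [0,0,0,0,0,0,0]
  ]
}}

```text
time: 26.38
tool_pos: [458.1, -1.5, 90.1]
tcp_rot: [-179.9, 0.2, -175.0]
ft_force: [-0.4, -0.3, -0.5]
finger_gap: 16.3
grip_force: 111.5
```

Request:
{"fn": "apply_moves", "kwargs": {
  "deltas": [
    [0,0,0.15,0,0,0,0],
    [0,0,0,0,0,0,0]
  ]
}}

```text
time: 26.62
tool_pos: [455.4, -1.5, 83.4]
tcp_rot: [-179.9, 0.0, -175.0]
ft_force: [-0.5, 0.3, -1.2]
finger_gap: 16.2
grip_force: 111.4
```

Request:
{"fn": "apply_moves", "kwargs": {
  "deltas": [
    [0,0,0.07,0,0,0,0],
    [0,0,0,0,0,0,0]
  ]
}}

```text
time: 26.88
tool_pos: [456.1, -1.5, 81.6]
tcp_rot: [-179.9, 0.1, -175.0]
ft_force: [1.3, 0.3, -0.5]
finger_gap: 16.6
grip_force: 111.5
```

Request:
{"fn": "apply_moves", "kwargs": {
  "deltas": [
    [0,0,0.07,0,0,0,0],
    [0,0,0,0,0,0,0]
  ]
}}

```text
time: 27.12
tool_pos: [456.2, -1.5, 79.4]
tcp_rot: [-179.9, 0.1, -175.0]
ft_force: [-0.4, -0.1, -1.1]
finger_gap: 16.2
grip_force: 111.5
```

Request:
{"fn": "apply_moves", "kwargs": {
  "deltas": [
    [0,0,0.06,0,0,0,0],
    [0,0,0,0,0,0,0]
  ]
}}

```text
time: 27.38
tool_pos: [456.3, -1.5, 77.7]
tcp_rot: [-179.9, 0.1, -175.0]
ft_force: [0.2, 0.6, -1.4]
finger_gap: 16.5
grip_force: 111.5
```

Request:
{"fn": "apply_moves", "kwargs": {
  "deltas": [
    [0,0,0.06,0,0,0,0],
    [0,0,0,0,0,0,0]
  ]
}}

```text
time: 27.62
tool_pos: [456.3, -1.5, 75.8]
tcp_rot: [-179.9, 0.1, -175.0]
ft_force: [0.7, -0.1, -2.0]
finger_gap: 16.4
grip_force: 111.5
```

Request:
{"fn": "apply_moves", "kwargs": {
  "deltas": [
    [0,0,0.05,0,0,0,0],
    [0,0,0,0,0,0,0]
  ]
}}

```text
time: 27.88
tool_pos: [456.3, -1.5, 74.4]
tcp_rot: [-179.9, 0.1, -175.0]
ft_force: [0.4, -0.2, -0.9]
finger_gap: 16.4
grip_force: 111.5
```

Request:
{"fn": "apply_moves", "kwargs": {
  "deltas": [
    [0,0,0.05,0,0,0,0],
    [0,0,0,0,0,0,0]
  ]
}}

```text
time: 28.12
tool_pos: [456.3, -1.5, 72.9]
tcp_rot: [-179.9, 0.1, -175.0]
ft_force: [-0.1, -0.1, 0.0]
finger_gap: 16.5
grip_force: 111.4
```

Request:
{"fn": "apply_moves", "kwargs": {
  "deltas": [
    [0,0,0.04,0,0,0,0],
    [0,0,0,0,0,0,0]
  ]
}}

```text
time: 28.38
tool_pos: [456.3, -1.5, 71.7]
tcp_rot: [-179.9, 0.1, -175.0]
ft_force: [0.5, 0.0, -0.8]
finger_gap: 16.3
grip_force: 111.4
```

Request:
{"fn": "apply_moves", "kwargs": {
  "deltas": [
    [0,0,0.04,0,0,0,0],
    [0,0,0,0,0,0,0]
  ]
}}

```text
time: 28.62
tool_pos: [456.5, -1.5, 70.7]
tcp_rot: [-179.9, 0.1, -175.0]
ft_force: [-0.6, -0.4, 0.3]
finger_gap: 16.5
grip_force: 111.5
```

Request:
{"fn": "apply_moves", "kwargs": {
  "deltas": [
    [0,0,0.04,0,0,0,0],
    [0,0,0,0,0,0,0]
  ]
}}

```text
time: 28.88
tool_pos: [456.6, -1.5, 69.6]
tcp_rot: [-179.9, 0.1, -175.0]
ft_force: [-1.2, -0.4, 2.8]
finger_gap: 16.2
grip_force: 111.8
```

Request:
{"fn": "apply_moves", "kwargs": {
  "deltas": [
    [0,0,-0.1,0,0,0,0],
    [0.5,0,0,0,0,0,0],
    [0.7,0,0,0,0,0,0],
    [0,0,0.2,0,0,0,0],
    [0,0,0.2,0,0,0,0],
    [0,0,0,0,0,0,0]
  ]
}}

```text
time: 29.62
tool_pos: [420.5, -4.6, 59.7]
tcp_rot: [-179.9, 0.0, -175.0]
ft_force: [0.1, 1.0, -0.7]
finger_gap: 16.2
grip_force: 111.6
```

```bash
python3 - <<'E'
from h import *
import time
s=sense();print(s['tool_pos'],s['tcp_rot'],s['ft_force'])
tip=s['tool_pos']+eul(s['tcp_rot']).apply([-105,0,10]);print(tip)
t=np.radians(4.97);n=np.array([545.26,5.39]);c,sn=np.cos(t),np.sin(t);d=tip[:2]-n;print('along',d@[c,sn],'lateral',d@[-sn,c])
E
```

```text
[420.51362773  -4.5751675   59.73735164] [-1.79938197e+02  2.90546990e-02 -1.74988716e+02] [ 0.11127543  0.99415671 -0.65549997]
[525.11824706   4.58648256  49.79060425]
along -20.135635927597143 lateral 0.9444667599294418
```

Request:
{"fn": "apply_moves", "kwargs": {
  "deltas": [
    [-0.3,0.02,-0.02,0,0,0,0],
    [-0.27,0,0,0,0,0,0],
    [-0.1,0,0,0,0,0,0],
    [-0.1,0,0,0,0,0,0],
    [-0.1,0,0,0,0,0,0],
    [0,0,0,0,0,0,0]
  ]
}}

```text
time: 30.38
tool_pos: [446.6, -1.8, 61.0]
tcp_rot: [-179.9, 0.1, -175.0]
ft_force: [-0.1, 0.4, 0.3]
finger_gap: 16.2
grip_force: 111.6
```

Request:
{"fn": "apply_moves", "kwargs": {
  "deltas": [
    [-0.15,0,0,0,0,0,0],
    [-0.2,0,0,0,0,0,0],
    [-0.2,0,0,0,0,0,0],
    [0,0,0,0,0,0,0]
  ]
}}

```text
time: 30.88
tool_pos: [463.5, -0.3, 61.2]
tcp_rot: [-179.9, 0.1, -175.0]
ft_force: [0.4, -0.1, -0.6]
finger_gap: 16.5
grip_force: 111.6
```

Request:
{"fn": "apply_moves", "kwargs": {
  "deltas": [
    [-0.2,0,0,0,0,0,0],
    [-0.13,0,0,0,0,0,0],
    [0,0,0,0,0,0,0]
  ]
}}

```text
time: 31.25
tool_pos: [473.1, 0.5, 61.1]
tcp_rot: [-179.9, 0.1, -175.0]
ft_force: [-0.0, 0.1, -0.8]
finger_gap: 16.5
grip_force: 111.6
```

```bash
python3 - <<'E'
from h import *
s=sense();print(s['tool_pos'],s['tcp_rot'],s['ft_force'])
tip=s['tool_pos']+eul(s['tcp_rot']).apply([-105,0,10.5]);print(tip)
t=np.radians(4.97);n=np.array([545.26,5.39]);c,sn=np.cos(t),np.sin(t);d=tip[:2]-n;D=d@[c,sn];print('along',D,'lateral',d@[-sn,c])
# lever: rotate tool about fulcrum point F (notch outer lower edge), pitch tip up by al
F=np.array([*n,48.5]);ax=np.array([sn,-c,0])  # rotation about +this axis lifts x-forward
R0=eul(s['tcp_rot']);p0=s['tool_pos']
for al in (8,18):
    Q=Ro.from_rotvec(np.radians(al)*ax); print(al,Q.apply([c,sn,0]).round(2),F+Q.apply(p0-F),(Q*R0).as_euler('xyz',degrees=True),'tip',F+Q.apply(tip-F))
W=[(F+Ro.from_rotvec(np.radians(a)*ax).apply(p0-F),(Ro.from_rotvec(np.radians(a)*ax)*R0).as_euler('xyz',degrees=True)) for a in range(2,19,2)]
plan(W)
E
```

```text
[473.14985045   0.50149991  61.13002239] [-1.79917732e+02  9.78064374e-02 -1.74984406e+02] [-0.01364672  0.06289631 -0.8201605 ]
[577.76682022   9.66785574  50.80928808]
along 32.75520924055459 lateral 1.445571928178573
8 [0.99 0.09 0.14] [4.72099310e+02 4.10143762e-01 5.09501060e+01] [-179.91132285    8.09780389 -174.9839472 ] tip [577.12906488   9.61239584  55.34545829]
18 [0.95 0.08 0.31] [4.72785116e+02 4.69782193e-01 3.81815120e+01] [-179.90290965   18.09780054 -174.98203337] tip [575.45876748   9.46714498  60.81817979]
-> [4.72754581e+02 4.67126861e-01 5.86004022e+01] [-179.91613991    2.0978058  -174.98437582] n 1
[0.013, 0.0, 0.084, 0.0, -0.436, 0.001]
-> [4.72447503e+02 4.40423030e-01 5.60584763e+01] [-179.91454357    4.09780517 -174.98428953] n 1
[0.013, 0.0, 0.084, 0.0, -0.436, 0.001]
-> [4.72228991e+02 4.21420946e-01 5.35073415e+01] [-179.91293922    6.09780453 -174.98414696] n 1
[0.013, 0.0, 0.084, 0.0, -0.436, 0.001]
-> [4.72099310e+02 4.10143762e-01 5.09501060e+01] [-179.91132285    8.09780389 -174.9839472 ] n 1
[0.013, 0.0, 0.084, 0.0, -0.436, 0.001]
-> [4.72058619e+02 4.06605217e-01 4.83898855e+01] [-179.90969035   10.09780324 -174.98368903] n 1
[0.013, 0.0, 0.084, 0.0, -0.436, 0.001]
-> [4.72106967e+02 4.10809622e-01 4.58297991e+01] [-179.90803741   12.09780258 -174.98337082] n 1
[0.013, 0.0, 0.084, 0.0, -0.436, 0.001]
-> [4.72244295e+02 4.22751854e-01 4.32729660e+01] [-179.90635954   14.09780191 -174.98299053] n 1
[0.013, 0.0, 0.084, 0.0, -0.436, 0.001]
-> [4.72470437e+02 4.42417364e-01 4.07225012e+01] [-179.90465198   16.09780123 -174.9825457 ] n 1
[0.013, 0.0, 0.084, 0.0, -0.436, 0.001]
-> [4.72785116e+02 4.69782193e-01 3.81815120e+01] [-179.90290965   18.09780054 -174.98203337] n 1
[0.013, 0.0, 0.084, 0.0, -0.436, 0.001]
```

Request:
{"fn": "apply_moves", "kwargs": {
  "deltas": [
    [0.01,0,0.12,0,-0.436,0,0],
    [0.01,0,0.1,0,-0.436,0,0],
    [0.01,0,0.084,0,-0.436,0,0],
    [0.01,0,0.084,0,-0.436,0,0],
    [0,0,0,0,0,0,0]
  ]
}}

```text
time: 31.88
tool_pos: [471.8, 0.5, 49.3]
tcp_rot: [-179.9, 8.1, -175.0]
ft_force: [-0.1, 0.6, -0.7]
finger_gap: 16.4
grip_force: 111.5
```

Request:
{"fn": "apply_moves", "kwargs": {
  "deltas": [
    [0.01,0,0.084,0,-0.436,0,0],
    [0.01,0,0.084,0,-0.436,0,0],
    [0.01,0,0.084,0,-0.436,0,0],
    [0,0,0,0,0,0,0]
  ]
}}

```text
time: 32.38
tool_pos: [471.8, 0.5, 41.4]
tcp_rot: [-179.9, 14.0, -175.0]
ft_force: [-1.2, -0.2, -1.8]
finger_gap: 16.3
grip_force: 111.4
```

Request:
{"fn": "apply_moves", "kwargs": {
  "deltas": [
    [0.01,0,0.084,0,-0.436,0,0],
    [0.01,0,0.084,0,-0.436,0,0],
    [0,0,0,0,0,0,0]
  ]
}}

```text
time: 32.75
tool_pos: [472.8, 0.6, 36.4]
tcp_rot: [-179.9, 18.0, -175.0]
ft_force: [-0.8, -0.3, -1.6]
finger_gap: 16.5
grip_force: 111.4
```

```bash
cat > cov.py <<'E'
from h import *
import pickle
sc=snapshot('scene');S=cam('scene')
t=np.radians(4.97);ex=np.array([np.cos(t),np.sin(t),0]);ey=np.array([-np.sin(t),np.cos(t),0]);H=np.array([545.26,5.39,60])+120*ex
# cover angle: compare with photometric render of cover side edges: project cover front-edge corners for angles
def corners(al): 
    v=-np.cos(al)*ex+np.array([0,0,np.sin(al)])
    return np.array([H+120*v+100*ey,H+120*v-100*ey])
for al in (0,.1,.2,.4,1.6,1.92): print(al,proj(S,corners(al)).round(0).tolist())
E
python3 - <<'E'
from cov import *
s=sense();print(s['tool_pos'],s['tcp_rot'],s['ft_force'],s['wrist_torque'])
sc0=cv2.imread('pics/scene0.png')[:,:,::-1]
# vertical profile of difference along front edge midpoint
d=np.abs(sc.astype(int)-sc0).sum(2)
m=proj(S,[H-60*ex+z*np.array([0,0,1]) for z in (0,)])
for k,y in (('L',-80),('M',-40),('R',80)):
    for al in (0,.05,.1,.15,.2): pass
print((d[170:240:3,230:330:5]>60).astype(int))
E
```

```text
0 [[289.0, 182.0], [232.0, 198.0]]
0.1 [[290.0, 179.0], [232.0, 195.0]]
0.2 [[290.0, 176.0], [232.0, 192.0]]
0.4 [[292.0, 172.0], [233.0, 187.0]]
1.6 [[315.0, 170.0], [249.0, 187.0]]
1.92 [[323.0, 179.0], [255.0, 198.0]]
[473.08780764   0.53344333  36.75310232] [-179.92916497   17.97194746 -174.97171666] [-0.87636104  0.20529412 -2.01403788] [-0.06625797  0.51803808  0.00206196]
[[0 1 1 1 1 1 1 1 1 0 0 0 0 0 0 0 0 0 0 0]
 [0 0 1 1 1 1 1 0 0 0 0 0 0 0 0 0 0 0 0 0]
 [0 0 1 1 1 1 1 0 0 0 0 0 0 0 0 0 0 0 0 0]
 [0 0 1 1 1 1 1 0 0 0 0 0 0 0 0 0 0 0 0 0]
 [1 1 1 1 1 1 1 0 0 0 0 1 1 0 0 0 0 0 0 0]
 [1 1 1 1 1 1 1 1 1 1 1 0 0 0 0 0 0 0 0 0]
 [1 1 1 1 1 1 1 1 1 0 0 0 0 0 0 0 0 0 0 0]
 [1 1 1 1 1 1 1 0 0 0 0 0 0 0 0 0 0 0 0 0]
 [1 1 1 1 0 0 0 0 0 0 0 0 0 0 0 0 0 0 0 0]
 [0 1 0 0 0 0 0 0 0 0 0 0 0 0 0 0 0 0 0 0]
 [0 1 0 0 0 0 0 0 0 0 0 0 0 0 0 0 0 0 0 0]
 [0 1 0 0 0 0 0 0 0 0 0 0 0 0 0 0 0 0 0 0]
 [0 0 0 0 0 0 0 0 0 0 0 0 0 0 0 0 0 0 0 0]
 [0 0 1 0 0 0 0 0 0 0 0 0 0 0 0 0 0 0 0 0]
 [0 0 0 0 0 0 0 0 0 0 0 0 0 0 0 0 0 0 0 0]
 [0 0 0 0 0 0 0 0 0 0 0 0 0 0 0 0 0 0 0 0]
 [0 0 0 0 0 0 0 0 0 0 0 0 0 0 0 0 0 0 0 0]
 [0 0 0 0 0 0 0 0 0 0 0 0 0 0 0 0 0 0 0 0]
 [0 0 0 0 0 0 0 0 0 0 0 0 0 0 0 0 0 0 0 0]
 [0 0 0 0 0 0 0 0 0 0 0 0 0 0 0 0 0 0 0 0]
 [0 0 0 0 0 0 0 0 0 0 0 0 0 0 0 0 0 0 0 0]
 [0 0 0 0 0 0 0 0 0 0 0 0 0 0 0 0 0 0 0 0]
 [0 0 0 0 0 0 0 0 0 0 0 0 0 0 0 0 0 0 0 0]
 [0 0 0 0 0 0 0 0 0 0 0 0 0 0 0 0 0 0 0 0]]
```

```bash
cat > arc.py <<'E'
from h import *
t=np.radians(4.97);ex=np.array([np.cos(t),np.sin(t),0]);H=np.array([545.26,5.39,60])+120*ex;ez=np.array([0,0,1.])
OFF=np.array([-105,0,10.5-1.25])  # top corner of the blade tip
def state():
    s=sense();R=eul(s['tcp_rot']);tip=s['tool_pos']+R.apply(OFF);q=tip-H;x,z=q@ex,q[2]
    r=np.hypot(x,z); phi=np.arctan2(z,-x)+np.arcsin(6/r); return s,R,tip,x,z,r,phi
def arcplan(phis,s_,lat=None):
    s,R,tip,*_=state(); p=s['tool_pos']; ey=np.cross(ez,ex); l=(tip-H)@ey; W=[]
    for f in phis:
        T=H+l*ey+s_*(-np.cos(f)*ex+np.sin(f)*ez)+6*(-np.sin(f)*ex-np.cos(f)*ez)
        W.append((p+T-tip,s['tcp_rot']))
    plan(W)
E
python3 - <<'E'
from arc import *
s,R,tip,x,z,r,phi=state();print(tip,x,z,r,phi,s['finger_gap'])
arcplan(np.arange(phi+.1,1.0,.1),np.sqrt(r*r-36))
E
```

```text
[575.42436149   9.52615769  60.35232552] -89.59071819327342 0.3523255172002777 89.59141097034137 0.07095345980468594 16.619307515670126
-> [473.56874686   0.57526632  45.69548966] [-179.92916497   17.97194746 -174.97171666] n 1
[-0.107, -0.0, -0.279, 0.0, 0.0, 0.0]
-> [474.93667591   0.69422291  54.5450073 ] [-179.92916497   17.97194746 -174.97171666] n 1
[-0.135, -0.0, -0.266, 0.0, 0.0, 0.0]
-> [477.17792689   0.88912452  63.21323378] [-179.92916497   17.97194746 -174.97171666] n 1
[-0.16, -0.0, -0.252, 0.0, 0.0, 0.0]
-> [480.27010596   1.15802376  71.61355906] [-179.92916497   17.97194746 -174.97171666] n 1
[-0.185, -0.0, -0.234, 0.0, 0.0, 0.0]
-> [484.18231709   1.49823386  79.66204986] [-179.92916497   17.97194746 -174.97171666] n 1
[-0.207, -0.0, -0.215, 0.0, 0.0, 0.0]
-> [488.87547076   1.90635558  87.27828832] [-179.92916497   17.97194746 -174.97171666] n 1
[-0.228, -0.0, -0.193, 0.0, 0.0, 0.0]
-> [494.30267454   2.37831109  94.3861755 ] [-179.92916497   17.97194746 -174.97171666] n 1
[-0.246, -0.0, -0.169, 0.0, 0.0, 0.0]
-> [500.40970159   2.90938476 100.91469174] [-179.92916497   17.97194746 -174.97171666] n 1
[-0.262, -0.0, -0.144, 0.0, 0.0, 0.0]
-> [507.13553251   3.49427029 106.79860627] [-179.92916497   17.97194746 -174.97171666] n 1
[-0.275, -0.0, -0.117, 0.0, 0.0, 0.0]
```

Request:
{"fn": "apply_moves", "kwargs": {
  "deltas": [
    [-0.05,0,-0.14,0,0,0,0],
    [-0.06,0,-0.14,0,0,0,0],
    [-0.135,0,-0.266,0,0,0,0],
    [-0.16,0,-0.252,0,0,0,0]
  ],
  "grip_force": 120
}}

```text
time: 33.3
tool_pos: [477.6, 1.0, 64.0]
tcp_rot: [-179.9, 18.1, -175.0]
ft_force: [-2.1, 0.5, -2.7]
finger_gap: 16.2
grip_force: 119.4
```

```bash
python3 - <<'E'
from arc import *
s,R,tip,x,z,r,phi=state();print(tip,r,phi,s['finger_gap'],s['ft_force'],s['wrist_torque'])
sc=snapshot('scene');sc0=cv2.imread('pics/scene0.png')[:,:,::-1];S=cam('scene');ey=np.cross(ez,ex)
# luminance along image column through the +y and -y front corner: cover moved?
for y in (-95,-60,95):
    c=proj(S,[H+y*ey-118*ex])[0]; k=int(c[0]);r0=int(c[1]);print(y,k,r0,'now',sc[r0-16:r0+8,k].mean(1).round(0).astype(int).tolist(),'was',sc0[r0-16:r0+8,k].mean(1).round(0).astype(int).tolist())
E
```

```text
[579.88287433   9.99110009  87.81116518] 89.53742114543802 0.38289542394449727 16.157238914605244 [-2.08787515  0.48112374 -2.65482721] [0.06542756 0.75589361 0.05161295]
-95 233 197 now [124, 109, 82, 72, 71, 71, 69, 69, 69, 67, 69, 70, 71, 71, 71, 69, 72, 83, 121, 162, 172, 152, 129, 124] was [126, 125, 126, 126, 126, 126, 126, 126, 125, 126, 126, 124, 126, 125, 125, 126, 124, 118, 110, 102, 108, 117, 121, 120]
-60 244 194 now [103, 104, 105, 91, 65, 56, 59, 70, 89, 94, 96, 95, 96, 96, 96, 96, 95, 95, 96, 95, 93, 95, 95, 95] was [126, 126, 125, 127, 126, 126, 125, 126, 126, 126, 126, 124, 126, 124, 125, 127, 123, 113, 93, 77, 75, 74, 73, 74]
95 288 182 now [126, 125, 126, 126, 126, 126, 124, 117, 99, 84, 81, 80, 81, 80, 81, 80, 80, 81, 81, 81, 82, 82, 81, 82] was [125, 126, 126, 125, 125, 124, 126, 126, 124, 126, 125, 124, 126, 126, 125, 126, 122, 112, 89, 76, 74, 74, 74, 73]
```

```bash
python3 - <<'E'
from arc import *
s,R,tip,x,z,r,phi=state()
arcplan(list(np.arange(phi+.12,1.9,.12)),np.sqrt(r*r-36))
E
```

```text
-> [482.9454446    1.21448719  75.42236246] [-179.88969343   18.20485073 -174.95110645] n 1
[-0.234, -0.001, -0.268, 0.0, 0.0, 0.0]
-> [488.22079243   1.67323714  84.69272868] [-179.88969343   18.20485073 -174.95110645] n 1
[-0.264, -0.001, -0.238, 0.0, 0.0, 0.0]
-> [494.56380678   2.22483253  93.26252143] [-179.88969343   18.20485073 -174.95110645] n 1
[-0.291, -0.001, -0.205, 0.0, 0.0, 0.0]
-> [501.88325779   2.8613399  101.0084837 ] [-179.88969343   18.20485073 -174.95110645] n 1
[-0.313, -0.001, -0.169, 0.0, 0.0, 0.0]
-> [510.07387179   3.57360455 107.81920742] [-179.88969343   18.20485073 -174.95110645] n 1
[-0.331, -0.001, -0.13, 0.0, 0.0, 0.0]
-> [519.0178454    4.35138216 113.5967358 ] [-179.88969343   18.20485073 -174.95110645] n 1
[-0.344, -0.001, -0.089, 0.0, 0.0, 0.0]
-> [528.58653988   5.18348618 118.25797222] [-179.88969343   18.20485073 -174.95110645] n 1
[-0.353, -0.001, -0.048, 0.0, 0.0, 0.0]
-> [538.64233131   6.05794868 121.73587538] [-179.88969343   18.20485073 -174.95110645] n 1
[-0.356, -0.0, -0.005, 0.0, 0.0, 0.0]
-> [549.04058995   6.96219249 123.98042356] [-179.88969343   18.20485073 -174.95110645] n 1
[-0.354, -0.0, 0.038, 0.0, 0.0, 0.0]
-> [559.63176049   7.88321213 124.95933401] [-179.88969343   18.20485073 -174.95110645] n 1
[-0.347, -0.0, 0.08, 0.0, 0.0, 0.0]
-> [570.26351299   8.80776082 124.65852735] [-179.88969343   18.20485073 -174.95110645] n 1
[-0.335, -0.0, 0.121, 0.0, 0.0, 0.0]
-> [580.78293385   9.72254103 123.08232998] [-179.88969343   18.20485073 -174.95110645] n 1
[-0.318, -0.0, 0.16, 0.0, 0.0, 0.0]
```

Request:
{"fn": "apply_moves", "kwargs": {
  "deltas": [
    [-0.23,0,-0.27,0,0,0,0],
    [-0.26,0,-0.24,0,0,0,0],
    [-0.29,0,-0.205,0,0,0,0],
    [-0.31,0,-0.17,0,0,0,0],
    [-0.33,0,-0.13,0,0,0,0],
    [-0.344,0,-0.09,0,0,0,0],
    [-0.353,0,-0.05,0,0,0,0]
  ]
}}

```text
time: 34.22
tool_pos: [527.8, 5.4, 116.5]
tcp_rot: [-179.9, 18.1, -175.0]
ft_force: [-2.3, 1.0, -1.0]
finger_gap: 16.2
grip_force: 119.6
```

Request:
{"fn": "apply_moves", "kwargs": {
  "deltas": [
    [-0.356,0,-0.005,0,0,0,0],
    [-0.354,0,0.04,0,0,0,0],
    [-0.347,0,0.08,0,0,0,0],
    [0,0,0,0,0,0,0]
  ]
}}

```text
time: 34.72
tool_pos: [559.0, 8.0, 122.8]
tcp_rot: [-179.9, 18.1, -175.0]
ft_force: [0.3, -0.6, 0.2]
finger_gap: 16.1
grip_force: 119.6
```

```bash
python3 - <<'E'
from arc import *
s,R,tip,x,z,r,phi=state();print(s['tool_pos'],s['tcp_rot'],tip,r,phi,s['finger_gap'],s['ft_force'],s['wrist_torque'])
arcplan([phi+.1,phi+.2,phi+.3],np.sqrt(r*r-36))
E
```

```text
[558.96090264   8.01155103 122.75185058] [-179.90545384   18.11670072 -174.96003561] [661.23623799  17.01604892 146.61054496] 86.67933390617239 1.6002299965774751 16.137403201961938 [ 0.29366445 -0.56716766  0.19590076] [-0.05813709  0.29060293  0.01056869]
-> [567.59220339   8.76213828 122.6638432 ] [-179.90545384   18.11670072 -174.96003561] n 1
[-0.274, -0.0, 0.093, 0.0, 0.0, 0.0]
-> [576.17163055   9.50821454 121.71133123] [-179.90545384   18.11670072 -174.96003561] n 1
[-0.263, -0.0, 0.119, 0.0, 0.0, 0.0]
-> [584.61346132  10.24232527 119.90383185] [-179.90545384   18.11670072 -174.96003561] n 1
[-0.25, -0.0, 0.145, 0.0, 0.0, 0.0]
```

Request:
{"fn": "apply_moves", "kwargs": {
  "deltas": [
    [-0.274,0,0.09,0,0,0,0],
    [-0.263,0,0.12,0,0,0,0],
    [0,0,0,0,0,0,0]
  ]
}}

```text
time: 35.1
tool_pos: [576.0, 9.6, 121.6]
tcp_rot: [-179.9, 18.1, -175.0]
ft_force: [0.7, -0.9, -0.9]
finger_gap: 16.3
grip_force: 119.6
```

Request:
{"fn": "apply_moves", "kwargs": {
  "deltas": [
    [-0.15,0,0.08,0,0,0,0],
    [-0.1,0,0.06,0,0,0,0],
    [0,0,0,0,0,0,0]
  ]
}}

```text
time: 35.48
tool_pos: [583.9, 10.4, 119.9]
tcp_rot: [-179.9, 18.1, -175.0]
ft_force: [-0.6, 0.1, -1.1]
finger_gap: 16.5
grip_force: 119.6
```

```bash
cat > chk.py <<'E'
from arc import *
sc=snapshot('scene');S=cam('scene');ey=np.cross(ez,ex)
g=sc.mean(2)
# find cover top edge along the plane of motion at y=+-90: sample circle radius 120 -> edge corner appears; print profile along the image ray sweep of angle
for y in (-95,95):
    an=np.arange(1.2,2.1,.04);P=np.array([H+y*ey+117*(-np.cos(a)*ex+np.sin(a)*ez) for a in an]);u=proj(S,P)
    print(y,[(round(a,2),int(cv2.getRectSubPix(g.astype(np.float32),(1,1),(float(p[0]),float(p[1])))[0,0])) for a,p in zip(an,u)])
E
python3 - <<'E'
from arc import *
s,R,tip,x,z,r,phi=state();print(s['tool_pos'],tip,r,phi,s['finger_gap'],s['ft_force'])
import chk
E
```

```text
[583.85944045  10.35851041 119.91860227] [686.14530083  19.37126295 143.72901086] 86.46199430923457 1.8923460339079345 16.498603141533856 [-0.57495686  0.06411616 -1.05676823]
-95 [(np.float64(1.2), 72), (np.float64(1.24), 72), (np.float64(1.28), 72), (np.float64(1.32), 74), (np.float64(1.36), 76), (np.float64(1.4), 89), (np.float64(1.44), 105), (np.float64(1.48), 121), (np.float64(1.52), 125), (np.float64(1.56), 121), (np.float64(1.6), 115), (np.float64(1.64), 112), (np.float64(1.68), 111), (np.float64(1.72), 110), (np.float64(1.76), 117), (np.float64(1.8), 146), (np.float64(1.84), 154), (np.float64(1.88), 136), (np.float64(1.92), 95), (np.float64(1.96), 42), (np.float64(2.0), 26), (np.float64(2.04), 25), (np.float64(2.08), 24)]
95 [(np.float64(1.2), 130), (np.float64(1.24), 130), (np.float64(1.28), 129), (np.float64(1.32), 130), (np.float64(1.36), 130), (np.float64(1.4), 130), (np.float64(1.44), 129), (np.float64(1.48), 129), (np.float64(1.52), 127), (np.float64(1.56), 115), (np.float64(1.6), 97), (np.float64(1.64), 85), (np.float64(1.68), 81), (np.float64(1.72), 81), (np.float64(1.76), 81), (np.float64(1.8), 81), (np.float64(1.84), 81), (np.float64(1.88), 77), (np.float64(1.92), 56), (np.float64(1.96), 35), (np.float64(2.0), 54), (np.float64(2.04), 76), (np.float64(2.08), 81)]
```

```bash
cat > chk2.py <<'E'
from arc import *
t=snapshot('top');T=cam('top');S=cam('scene');sc=snapshot('scene');ey=np.cross(ez,ex)
t0=cv2.imread('pics/top0.png')[:,:,::-1]
E_=lambda a,y:H+y*ey+120*(-np.cos(a)*ex+np.sin(a)*ez)
for y in (-85,85):
    u=proj(T,[E_(a,y) for a in (1.58,1.7,1.8,1.92)]+[H+y*ey,H+y*ey+49*ex]);k=int(round(u[0,0]))
    print('top y',y,'cols',u[:,0].round(0),'rows 1.58,1.7,1.8,1.92,hinge,back',u[:,1].round(1))
    r=int(u[3,1])-14; print(' from row',r,t[r:r+60,k].mean(1).round(0).astype(int).tolist());print(' was',t0[r:r+60,k].mean(1).round(0).astype(int).tolist())
# scene: deck vents hidden by cover? colours of deck centre points now/before
for y in (-80,0,80):
    for d in (10,25,40):
        p=proj(S,[H+y*ey+d*ex])[0].astype(int);print(y,d,sc[p[1],p[0]],cv2.imread('pics/scene0.png')[p[1],p[0],::-1])
E
python3 chk2.py
```

```text
top y -85 cols [272. 272. 272. 271. 271. 269.] rows 1.58,1.7,1.8,1.92,hinge,back [151.  146.3 142.5 138.3 160.1 145.2]
 from row 124 [92, 90, 85, 106, 140, 136, 134, 134, 135, 135, 136, 136, 142, 129, 64, 57, 54, 101, 142, 136, 136, 135, 138, 138, 135, 137, 129, 105, 104, 104, 105, 106, 105, 106, 99, 60, 112, 233, 255, 255, 255, 254, 227, 215, 172, 165, 136, 120, 109, 65, 66, 67, 71, 73, 76, 77, 78, 80, 84, 87]
 was [93, 92, 87, 108, 143, 138, 137, 137, 138, 138, 138, 139, 139, 139, 140, 140, 139, 139, 134, 170, 239, 245, 241, 240, 241, 241, 241, 240, 239, 238, 238, 237, 238, 245, 239, 72, 106, 105, 106, 105, 106, 106, 106, 107, 108, 109, 108, 108, 108, 109, 109, 110, 111, 111, 110, 111, 111, 112, 112, 112]
top y 85 cols [214. 213. 213. 213. 217. 216.] rows 1.58,1.7,1.8,1.92,hinge,back [155.6 150.8 147.  142.8 164.3 149.3]
 from row 128 [134, 133, 133, 134, 134, 135, 134, 135, 136, 136, 135, 136, 137, 141, 130, 84, 90, 56, 117, 154, 150, 147, 149, 151, 153, 155, 154, 157, 160, 163, 148, 96, 90, 57, 33, 38, 31, 57, 89, 63, 65, 74, 95, 148, 179, 225, 227, 242, 255, 255, 255, 255, 255, 255, 255, 243, 232, 193, 184, 158]
 was [136, 136, 135, 137, 136, 137, 137, 138, 137, 138, 138, 138, 138, 139, 140, 139, 140, 140, 139, 135, 149, 219, 243, 238, 238, 237, 237, 238, 238, 238, 238, 238, 238, 240, 245, 239, 118, 138, 99, 104, 103, 104, 102, 103, 104, 106, 106, 105, 106, 106, 110, 117, 114, 115, 119, 125, 114, 105, 101, 103]
-80 10 [126 120 116] [232 233 233]
-80 25 [164 157 149] [253 253 253]
-80 40 [167 160 153] [253 253 253]
0 10 [162 135 117] [223 225 227]
0 25 [102  97  93] [199 199 200]
0 40 [111 105 101] [215 216 220]
80 10 [131 126 121] [232 233 236]
80 25 [103  99  94] [205 206 210]
80 40 [114 109 105] [219 220 224]
```

```bash
python3 - <<'E'
from arc import *
s=sense();p=s['tool_pos'];e=s['tcp_rot']
plan([(p-120*ex,e),((390,-8,70),(180,0,185)),((390,-8,24),(180,0,185))],smax=30)
E
```

```text
-> [ 4.63958658e+02 -8.75038797e-02  1.19798047e+02] [-179.91775122   18.07022735 -174.96147902] n 4
[0.951, 0.001, -0.31, 0.0, 0.0, 0.0]
[0.951, 0.001, -0.31, 0.0, 0.0, 0.0]
[0.951, 0.001, -0.31, 0.0, 0.0, 0.0]
[0.951, 0.001, -0.31, 0.0, 0.0, 0.0]
-> [390.  -8.  70.] (180, 0, 185) n 5
[0.574, -0.009, 0.162, -0.003, 0.788, 0.001]
[0.563, -0.009, 0.198, -0.003, 0.788, 0.001]
[0.549, -0.009, 0.233, -0.003, 0.788, 0.001]
[0.534, -0.009, 0.267, -0.003, 0.788, 0.001]
[0.516, -0.009, 0.3, -0.003, 0.788, 0.001]
-> [390.  -8.  24.] (180, 0, 185) n 2
[0.0, -0.0, 0.767, 0.0, 0.0, 0.0]
[0.0, -0.0, 0.767, 0.0, 0.0, 0.0]
```

Request:
{"fn": "apply_moves", "kwargs": {
  "deltas": [
    [0.6,0,-0.2,0,0,0,0],
    [0.95,0,-0.31,0,0,0,0],
    [0.95,0,-0.31,0,0,0,0],
    [0.95,0,-0.31,0,0,0,0],
    [0.35,0,-0.11,0,0,0,0],
    [0.57,-0.01,0.16,0,0.788,0,0],
    [0.56,-0.01,0.2,0,0.788,0,0],
    [0.55,-0.01,0.23,0,0.788,0,0]
  ]
}}

```text
time: 36.62
tool_pos: [419.6, -5.1, 90.2]
tcp_rot: [-179.9, 7.2, -175.0]
ft_force: [-1.0, 0.4, -0.6]
finger_gap: 16.2
grip_force: 119.6
```

Request:
{"fn": "apply_moves", "kwargs": {
  "deltas": [
    [0.53,-0.01,0.27,0,0.788,0,0],
    [0.52,-0.01,0.3,0,0.788,0,0],
    [0,0,0.6,0,0,0,0],
    [0,0,0.7,0,0,0,0],
    [0,0,0.1,0,0,0,0],
    [0,0,0,0,0,0,0]
  ]
}}

```text
time: 37.38
tool_pos: [390.5, -8.3, 28.4]
tcp_rot: [-179.9, 0.0, -175.0]
ft_force: [0.5, -0.1, -1.1]
finger_gap: 16.2
grip_force: 119.6
```

Request:
{"fn": "apply_moves", "kwargs": {
  "deltas": [
    [0,0,0.2,0,0,0,0],
    [0,0,0.1,0,0,0,0],
    [0,0,0,0,0,0,0]
  ]
}}

```text
time: 37.75
tool_pos: [390.2, -8.3, 19.0]
tcp_rot: [-179.9, -0.0, -175.0]
ft_force: [-0.3, -0.1, -1.6]
finger_gap: 16.2
grip_force: 119.6
```

Request:
{"fn": "apply_moves", "kwargs": {
  "deltas": [
    [0,0,0.06,0,0,0,0],
    [0,0,0,0,0,0,0]
  ]
}}

```text
time: 38.0
tool_pos: [390.3, -8.2, 17.2]
tcp_rot: [-179.9, 0.0, -175.0]
ft_force: [-0.4, -0.1, -0.3]
finger_gap: 16.2
grip_force: 119.6
```

Request:
{"fn": "apply_moves", "kwargs": {
  "deltas": [
    [0,0,0.04,0,0,0,0],
    [0,0,0,0,0,0,0]
  ]
}}

```text
time: 38.25
tool_pos: [390.5, -8.3, 16.2]
tcp_rot: [-179.9, 0.0, -175.0]
ft_force: [-0.2, 0.0, 1.8]
finger_gap: 16.2
grip_force: 119.8
```

Contact; release and retreat upward.

Request:
{"fn": "apply_moves", "kwargs": {
  "deltas": [
    [0,0,0,0,0,0,0.3],
    [0,0,0,0,0,0,0.5],
    [0,0,0,0,0,0,0.5],
    [0,0,0,0,0,0,0.5],
    [0,0,-0.3,0,0,0,0.5],
    [0,0,-0.9,0,0,0,0.5],
    [0,0,-0.9,0,0,0,0.5],
    [0,0,-0.9,0,0,0,0.5]
  ],
  "grip_force": 20
}}

```text
time: 39.25
tool_pos: [390.4, -8.1, 107.6]
tcp_rot: [-179.9, 0.1, -175.0]
ft_force: [0.2, -0.1, -0.4]
finger_gap: 43.0
grip_force: 0.0
```

Request:
{"fn": "apply_moves", "kwargs": {
  "deltas": [
    [0,0,-0.9,0,0,0,0.5],
    [0.3,0,-0.9,0,0,0,0.5],
    [0.3,0,-0.9,0,0,0,0.5],
    [0,0,0,0,0,0,0.5],
    [0,0,0,0,0,0,0.5]
  ]
}}

```text
time: 39.88
tool_pos: [372.3, -9.6, 186.7]
tcp_rot: [-179.9, 0.0, -175.0]
ft_force: [0.4, 0.1, 0.3]
finger_gap: 42.9
grip_force: 0.0
```

```bash
python3 - <<'E'
from h import *
s=sense();print(s['tool_pos'],s['finger_gap'],s['ft_force'])
import chk2
from chk2 import *
# tool on bench, wrist/top
W=cam('wrist');im=snapshot('wrist')
X,Y=np.meshgrid(np.arange(300,540),np.arange(-60,60),indexing='ij')
for nm,C,I in(('w',W,im),('t',cam('top'),t),('s',cam('scene'),sc)):
    P=proj(C,np.c_[X.ravel(),Y.ravel(),np.full(X.size,9.)]).astype(np.float32).reshape(X.shape+(2,));r=cv2.remap(I,P[...,0],P[...,1],cv2.INTER_LINEAR)
    for c,m in(('dark',r.max(2)<60),('bright',r.min(2)>170)):
        n,L,st,_=cv2.connectedComponentsWithStats(m.astype(np.uint8))
        for i in range(1,n):
            if st[i,4]>150: q=np.argwhere(L==i)+[300,-60];print(nm,c,st[i,4],[np.round(v,1) for v in cv2.minAreaRect(q.astype(np.float32))])
# bystanders: scene/top difference around screwdriver, bottle, memory, battery, mug
sc0=cv2.imread('pics/scene0.png')[:,:,::-1]
for nm,(x0,y0,x1,y1) in dict(sd=(350,155,385,185),bottle=(382,150,408,200),mem=(315,188,338,206),cool=(345,196,380,220),bat=(125,222,206,268),mug=(76,186,118,232),holder=(312,140,358,190)).items():
    a=sc0[y0:y1,x0:x1];r=cv2.matchTemplate(sc[y0-6:y1+6,x0-6:x1+6],np.ascontiguousarray(a),cv2.TM_CCOEFF_NORMED);_,v,_,l=cv2.minMaxLoc(r);print(nm,round(v,3),l[0]-6,l[1]-6)
E
```

```text
[372.32049549  -9.59178108 186.72607604] 42.90988879145783 [0.38309367 0.14511895 0.28790442]
top y -85 cols [272. 272. 272. 271. 271. 269.] rows 1.58,1.7,1.8,1.92,hinge,back [151.  146.3 142.5 138.3 160.1 145.2]
 from row 124 [92, 91, 86, 107, 141, 138, 137, 136, 136, 136, 137, 138, 144, 131, 65, 58, 55, 103, 143, 139, 138, 137, 139, 139, 137, 138, 130, 107, 105, 105, 106, 106, 105, 107, 100, 61, 113, 235, 255, 255, 255, 255, 230, 218, 174, 168, 138, 122, 110, 66, 68, 69, 71, 75, 77, 78, 79, 82, 85, 87]
 was [93, 92, 87, 108, 143, 138, 137, 137, 138, 138, 138, 139, 139, 139, 140, 140, 139, 139, 134, 170, 239, 245, 241, 240, 241, 241, 241, 240, 239, 238, 238, 237, 238, 245, 239, 72, 106, 105, 106, 105, 106, 106, 106, 107, 108, 109, 108, 108, 108, 109, 109, 110, 111, 111, 110, 111, 111, 112, 112, 112]
top y 85 cols [214. 213. 213. 213. 217. 216.] rows 1.58,1.7,1.8,1.92,hinge,back [155.6 150.8 147.  142.8 164.3 149.3]
 from row 128 [135, 135, 135, 135, 136, 135, 136, 137, 136, 137, 138, 138, 138, 144, 131, 86, 90, 56, 118, 156, 151, 149, 151, 154, 155, 157, 156, 159, 162, 165, 151, 97,
[... 963 characters left out ...]
ght 228 [array([317.1,  -9.7]), array([26.6, 15.3]), np.float64(82.2)]
w bright 744 [array([464.2,  -2.2]), array([62.4, 12.5]), np.float64(5.2)]
t bright 11544 [array([356. ,  -0.5]), array([112., 119.]), np.float64(0.0)]
t bright 673 [array([467. ,  -2.9]), array([61.1, 13.1]), np.float64(5.2)]
s dark 2075 [array([392.5, -10.7]), array([81.6, 50.8]), np.float64(24.9)]
s dark 157 [array([382.1,  26.8]), array([ 5.7, 38.6]), np.float64(81.5)]
s dark 1190 [array([528.5,  24.5]), array([69., 21.]), np.float64(90.0)]
s bright 1450 [array([492.4,  -0.7]), array([ 34.8, 119.6]), np.float64(1.5)]
sd 0.975 0 0
bottle 0.977 -2 0
mem 0.831 1 0
cool 0.999 0 0
bat 1.0 0 0
mug 0.999 0 0
holder 0.894 0 0
```

```bash
python3 - <<'E'
from h import *
import pickle
sc0=cv2.imread('pics/scene0.png')[:,:,::-1];t0=cv2.imread('pics/top0.png')[:,:,::-1]
F={'afterdrop':pickle.load(open('v3ts.pkl','rb'))[::-1],'v4':pickle.load(open('v4.pkl','rb'))[:1:-1],'now':(snapshot('scene'),snapshot('top'))}
def sub(A,B,b):
    x0,y0,x1,y1=b;a=np.ascontiguousarray(A[y0:y1,x0:x1]).astype(np.float32);c=np.ascontiguousarray(B[y0:y1,x0:x1]).astype(np.float32)
    M=np.eye(2,3,dtype=np.float32)
    try: cc,M=cv2.findTransformECC(cv2.cvtColor(a,7),cv2.cvtColor(c,7),M,cv2.MOTION_EUCLIDEAN,(3,200,1e-6),None,1); return round(cc,3),M[:,2].round(2),np.degrees(M[1,0]).round(2)
    except cv2.error as e: return 'fail'
for k,(sc,t) in F.items():
    print(k,'bottle s',sub(sc0,sc,(386,153,406,198)),'cap s',sub(sc0,sc,(392,152,408,166)),'bottle t',sub(t0,t,(92,162,124,188)),'sd s',sub(sc0,sc,(354,156,372,172)),'sd t',sub(t0,t,(104,222,120,256)),'shaft t',sub(t0,t,(104,196,122,226)),'mem t',sub(t0,t,(171,181,196,202)))
E
```

```text
afterdrop bottle s (1.0, array([-0.01,  0.01], dtype=float32), np.float32(-0.05)) cap s (1.0, array([ 0.  , -0.02], dtype=float32), np.float32(0.01)) bottle t (0.593, array([ 1.78, 18.02], dtype=float32), np.float32(-52.45)) sd s (0.908, array([-0.37, -0.36], dtype=float32), np.float32(-0.6)) sd t fail shaft t fail mem t (0.814, array([-0.21,  0.2 ], dtype=float32), np.float32(-0.65))
v4 bottle s (0.972, array([-2.64, -0.26], dtype=float32), np.float32(-0.56)) cap s (0.98, array([-2.71,  0.02], dtype=float32), np.float32(-2.2)) bottle t fail sd s (0.943, array([-0.41,  0.09], dtype=float32), np.float32(-1.85)) sd t (0.587, array([0.19, 0.81], dtype=float32), np.float32(3.03)) shaft t fail mem t (0.834, array([-0.07,  0.24], dtype=float32), np.float32(-0.43))
now bottle s (0.974, array([-2.62, -0.28], dtype=float32), np.float32(-0.49)) cap s (0.979, array([-2.74,  0.06], dtype=float32), np.float32(-2.48)) bottle t (0.964, array([1.88, 1.57], dtype=float32), np.float32(-0.52)) sd s (0.905, array([-0.78,  0.26], dtype=float32), np.float32(-3.25)) sd t (0.929, array([-0.33,  0.48], dtype=float32), np.float32(-1.05)) shaft t (0.907, array([-0.85,  0.7 ], dtype=float32), np.float32(-1.34)) mem t (1.0, array([-0.01,  0.01], dtype=float32), np.float32(-0.04))
```

```bash
python3 - <<'E'
from h import *
T=cam('top');S=cam('scene')
for z in (75,130):
    p=np.array([622,444,z]);J=[];
    for C in (S,T): J.append(np.c_[(proj(C,[p+[1,0,0]])-proj(C,[p]))[0],(proj(C,[p+[0,1,0]])-proj(C,[p]))[0]])
    A=np.vstack(J);b=np.array([-2.62,-.28,1.88,1.57]);x,r,_,_=np.linalg.lstsq(A,b,rcond=None);print(z,x,r, 'scene only',np.linalg.solve(J[0],b[:2]),'top only',np.linalg.solve(J[1],b[2:]))
p=np.array([540,443,3.]);C=T;J=np.c_[(proj(C,[p+[1,0,0]])-proj(C,[p]))[0],(proj(C,[p+[0,1,0]])-proj(C,[p]))[0]];print('sd shaft',np.linalg.solve(J,[-.85,.7]))
E
```

```text
75 [-4.81644387 -6.28650973] [0.03629896] scene only [-4.1452296  -7.10711551] top only [-4.90228132 -6.03746393]
130 [-4.68295941 -6.03631182] [0.03187045] scene only [-4.0969321  -6.83105783] top only [-4.70007613 -5.78965512]
sd shaft [-2.2970432   2.60638926]
```

```bash
python3 -c "
from bench import hand_in,sense
print(sense()['time']);print(hand_in())"
```

```text
40.125
the job is handed in; nothing more can be done
None
```

The job is handed in at 40 s with the cover at its open stop (about 1.92 rad in the images) and the pry tool flat on the bench, but two of your conditions were not met: the tool slipped from the first grip and fell onto the bench instead of being laid down, and while I was freeing it the solvent bottle moved about 8 mm and the screwdriver about 3 mm, neither put back.

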